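# Close and clip down the bolt box

## Task

Put the blue lid on the grey box of bolts that stands tipped on the wedge stand, so that it sits fully down on the rim all round. Then flip its four orange clips down, one after another, until each lies fully down along the box's side. Do not push or knock over the foot form, the dark tin or the canister.

Things in the scene. Friction and masses are not known exactly. Their poses are not given: they have to be found in the camera images.
- box: Open grey plastic box of bolts, outer 88 (x) x 118 (y) x 60 mm, walls 3 mm, fixed on a fixed plywood wedge stand (150 x 146 mm) that tips its mouth 28 degrees toward its -x side, roughly toward the robot. Origin: centre of its underside; x up the slope, y along the long side, z out of the mouth. Rim at z = 60 mm.
- box_rim (a point): Centre of the box's mouth, in the rim's plane (box z = 60 mm); axes as the box. In the middle of each side of the box a lug 44 mm wide and 6 mm high stands out 8 mm, its underside 26 mm below the rim; the clips' hooks catch under these lugs.
- lid: Loose blue lid, 0.3 kg, right way up on the bench. Origin: centre of the underside of its skirt; y along the long side, z up. Top plate 98 x 128 mm, z = 14 to 19 mm. On it a solid grip rib 18 mm thick (x), 70 mm long (y), z = 19 to 43 mm. Four orange clips, one hinged to each side. Fits either way round (half turn). Seated, its plate lies on the rim, its origin 14 mm below the rim's plane.
- lid_seat (a point): Centre of the underside of the lid's top plate (lid z = 14 mm), which meets box_rim when the lid is seated; axes as the lid. Round the plate runs a skirt 14 mm deep that flares outward: inside 2 mm clear of the box on each side at the plate, 7 mm at its lower edge; outside 108 x 138 mm.
- foot_form: Bystander: loose brown foam foot form, 96 x 77 x 52 mm; origin at the centre of its underside.
- dark_tin: Bystander: loose dark grey tin, 75 mm across, 101 mm high; origin at the centre of its underside.
- canister: Bystander: loose whitish canister with a dark cap, 66 x 77 x 127 mm; origin at the centre of its underside. To its right, beyond the bench, stands the room's tall dark locker (fixed): front face at world x = 0.46, from y = -0.16 to -0.80; draw the arm in before swinging past it.
- clip_xp (a joint): Angle (rad) of the orange clip on the lid's +x side (a long side); hinge axis parallel to the lid's y through lid (0.0575, 0, 0.0155). Flap 34 x 34 x 4 mm, 7 mm hook at the free end. 0: 40 degrees up and out; 0.70: straight out, level with the lid; 2.27 (stop): fully down along the box's side, outer face 2 mm outside the hinge axis. Stays where left; turning takes 0.04 N m (1 to 2 N).
- clip_yp (a joint): Angle (rad) of the orange clip on the lid's +y side (a short side); hinge axis parallel to the lid's x through lid (0, 0.0725, 0.0155). Flap 34 x 34 x 4 mm, 7 mm hook at the free end. 0: 40 degrees up and out; 0.70: straight out, level with the lid; 2.27 (stop): fully down along the box's side, outer face 2 mm outside the hinge axis. Stays where left; turning takes 0.04 N m (1 to 2 N).
- clip_xn (a joint): Angle (rad) of the orange clip on the lid's -x side (a long side); hinge axis parallel to the lid's y through lid (-0.0575, 0, 0.0155). Flap 34 x 34 x 4 mm, 7 mm hook at the free end. 0: 40 degrees up and out; 0.70: straight out, level with the lid; 2.27 (stop): fully down along the box's side, outer face 2 mm outside the hinge axis. Stays where left; turning takes 0.04 N m (1 to 2 N).
- clip_yn (a joint): Angle (rad) of the orange clip on the lid's -y side (a short side); hinge axis parallel to the lid's x through lid (0, -0.0725, 0.0155). Flap 34 x 34 x 4 mm, 7 mm hook at the free end. 0: 40 degrees up and out; 0.70: straight out, level with the lid; 2.27 (stop): fully down along the box's side, outer face 2 mm outside the hinge axis. Stays where left; turning takes 0.04 N m (1 to 2 N).

How it is judged:
By the outcome, as a careful person would: the job done as asked, in the order asked, and still so for the second after the job is handed in, with the robot touching nothing.
It also fails if it takes over 72 s, if anything falls off the work surface, if the arm or the gripper's body presses on something with over 40 N, if the wrist force passes 120 N, or if a joint passes its speed limit or range.

## Robot

A 6-joint arm with a two-finger parallel gripper is mounted at the origin on a cart in front of the work surface, level with it; the furniture and walls round the work are solid. World frame = base frame: x ahead of the robot, y to its left, z up, the work surface at z = 0. Lengths are in m, angles in rad, forces in N, time in s.
With the tool pointing down it reaches from about 0.35 to 0.725 m from the base axis. Payload 6 kg.
Tool frame: the origin (TCP) lies midway between the tips of the shut fingers; the grasp point (between the pads) lies 19 mm behind it; z points along the fingers, y is the line along which they close (so a half turn about z gives the same grasp; the last joint's range is limited). The gripper opens to 85 mm and grips with 20 to 120 N. Pads are 22 mm wide; open, the fingers measure 114 mm over their backs; the gripper's body (76 mm by 85 mm) begins 54 mm behind the grasp point. The pads swing forward as they close: fully open they stand 13 mm farther back than shut.
Start: joints at [1.443, 0.04, 0.085, 0, -1.615, -0.334], TCP at [0.267, 0.537, 0.231] pointing down, gripper open.
Joint ranges: [-2.56, 2.56], [-1.29, 2.01], [-1.08, 1.49], [-3.29, 1.98], [-2.81, -0.18], [-2.99, 2.99]. Speed limits (rad/s): [2.57, 2.57, 3.01, 3.14, 3.14, 3.14].

## Interface

Orientations are given as a 3x3 rotation matrix whose columns are the frame's x, y, z axes.
In Python, from workcell import arm, vision, finish_job gives the robot as it stands.
- The arm moves only by the tool drive_tool, never from a script. Its argument "motion" is a list of rows, each a list of 3 entries, a list of its own where there are three numbers: the finger opening in mm, from 0 to 85.4, then the shift along the tool's x, y, z in mm, then the turn, a rotation vector about the tool's x, y, z in rad. A call has 1 to 5 rows; each row is the pose to reach, as a shift and turn from the pose commanded when the call began, along the tool's axes at that moment; what a row does not reach only later rows make up. A row lasts 1/8 s, in which the tool goes at most 62.5 mm and 10.7 degrees, less where a joint would pass 70% of its speed; a pose out of reach is approached as far as the arm can. A call with a gripper value outside its range is refused whole. The fingers move at their own pace and stop on an object; "grip_force" is the grip in N (left out, the last holds). Time passes only in rows, so rows that repeat a pose let the fingers close. It gives the time, the measured TCP pose, the force, the opening and the grip force at its end, in the units of the state.
- arm.read_state(): the state, without advancing time (a new reading comes with each control period).
- vision.capture(name): name is "scene" or "side" or "wrist"; returns the picture (480x640x3 uint8, blue, green, red); there is no depth.
- vision.camera_info(name): a dict with "camera_matrix" (3x3 intrinsics, pixels), "dist_coeffs" ([k1, k2, p1, p2, k3] as OpenCV has them; the pictures are not rectified), "R" (3x3) and "t" (3): a world point X has camera coordinates R X + t. Camera axes: x right, y down, z forward; pixel columns grow to the right and rows downward; lengths in m; the calibration is good to about 2 mm. A picture is of the moment at which its call begins: read the wrist's pose just before it. camera_info takes no time and is no camera call; for the wrist camera it gives the pose at the moment of the call.
- finish_job(): hands the job in; it is judged then, once.
The state is a dict: "time_s": time; "joints": joint angles; "dq": joint speeds; "joint_torque": joint torques, N m; "eef_pos": TCP position; "eef_rot": TCP orientation; "contact_force": force on the tool from outside, world axes, zero at the start; "wrist_torque": the same for the moment, N m; "finger_gap": opening from 0.0 (shut) to 1.0 (fully open); "gripper_force": force on a finger pad.
Only numpy, scipy, OpenCV 4.12 (cv2) and the standard library are available. Lean on these libraries where they do the work, as an engineer would, in place of code of your own. Each camera call takes 0.05 s, during which the arm holds its last target. There are 200 camera calls.

## Working session

There is one attempt and no reset: what is moved stays moved. The work goes in short steps, Python scripts to look and compute and a tool call to move; the robot and the scene stay as the last step left them, time stands still between calls to the robot, and variables do not carry over. Pictures are saved under pics/ and viewed, at most 10 in all, crops included, and the job is handed in when it is done.

Besides the shell and the picture viewer there is one more tool, called after "Emit:" as a command line: name --argument value ..., lists and objects as JSON in quotes. drive_tool: Moves the arm, as the interface text tells. Its arguments: {"type":"object","properties":{"motion":{"type":"array"},"grip_force":{"type":"number"}},"required":["motion"]}

```bash
mkdir -p pics
python3 - <<'E'
from workcell import arm, vision
import cv2, numpy as np
np.set_printoptions(precision=4,suppress=True)
for n in ("scene","side","wrist"):
    i=vision.camera_info(n); cv2.imwrite(f"pics/{n}0.png",vision.capture(n))
    print(n,np.array(i["camera_matrix"]).tolist(),i["dist_coeffs"],np.array(i["R"]).round(4).tolist(),np.array(i["t"]).round(4).tolist())
s=arm.read_state(); print({k:np.round(v,4).tolist() for k,v in s.items()})
E
ls
```

```text
scene [[551.930034470742, 0.0, 310.4630346536536], [0.0, 551.930034470742, 238.78370381180977], [0.0, 0.0, 1.0]] [-0.0945  0.      0.      0.      0.    ] [[0.8647, -0.5019, -0.0199], [-0.2971, -0.4792, -0.8259], [0.405, 0.7201, -0.5635]] [-0.3401, 0.3513, 1.1159]
side [[534.4545700607437, 0.0, 318.7059405651549], [0.0, 534.4545700607437, 236.09582517304295], [0.0, 0.0, 1.0]] [-0.0781  0.      0.      0.      0.    ] [[-0.9997, -0.0059, 0.0221], [-0.0206, 0.6522, -0.7578], [-0.0099, -0.758, -0.6522]] [0.5455, -0.0533, 1.5584]
wrist [[405.84692327074987, 0.0, 326.4930648596511], [0.0, 405.84692327074987, 242.77770834730327], [0.0, 0.0, 1.0]] [-0.0329  0.      0.      0.      0.    ] [[-0.4456, -0.8952, 0.0027], [-0.8541, 0.426, 0.2985], [-0.2684, 0.1307, -0.9544]] [0.5969, -0.0404, 0.3808]
{'time_s': 0.15, 'joints': [1.4427, 0.0407, 0.084, -0.0003, -1.6155, -0.3337], 'dq': [-0.0022, -0.0022, 0.0024, 0.0026, -0.0015, -0.0006], 'joint_torque': [-0.0014, -36.8621, 34.7692, 6.9363, -0.0044, 0.0], 'eef_pos': [0.2672, 0.5369, 0.2305], 'eef_rot': [[0.8953, -0.4456, -0.0005], [-0.4456, -0.8953, -0.0013], [0.0001, 0.0014, -1.0]], 'contact_force': [-0.2316, -0.1898, -0.1365], 'wrist_torque': [-0.0398, 0.0261, 0.0261], 'gripper_force': 0.0, 'finger_gap': 0.9975}
pics
```

View pics/scene0.png

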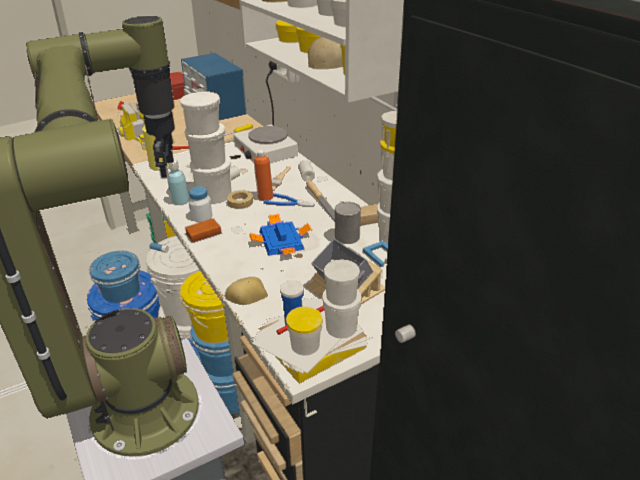

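View pics/side0.png

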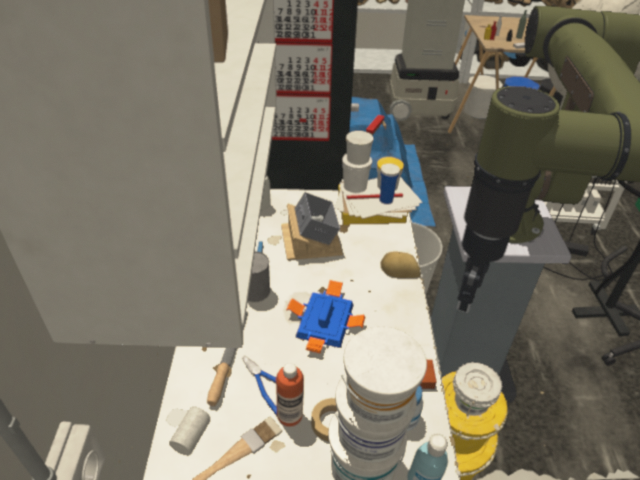

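Run:
```python
import cv2, numpy as np
s=cv2.imread("pics/scene0.png"); d=cv2.imread("pics/side0.png")
def c(i,x,y):
    o=cv2.resize(i[y:y+75,x:x+100],(400,300),interpolation=cv2.INTER_CUBIC)
    for k in range(0,100,10):
        cv2.line(o,(4*k,0),(4*k,6 if k%50 else 14),(0,0,255),1)
        if k<75: cv2.line(o,(0,4*k),(6 if k%50 else 14,4*k),(0,0,255),1)
    return o
cv2.imwrite("pics/mos.png",np.vstack([np.hstack([c(s,235,200),c(s,295,230)]),np.hstack([c(d,280,280),c(d,270,190)])]))
```

```text
(no output)
```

View pics/mos.png

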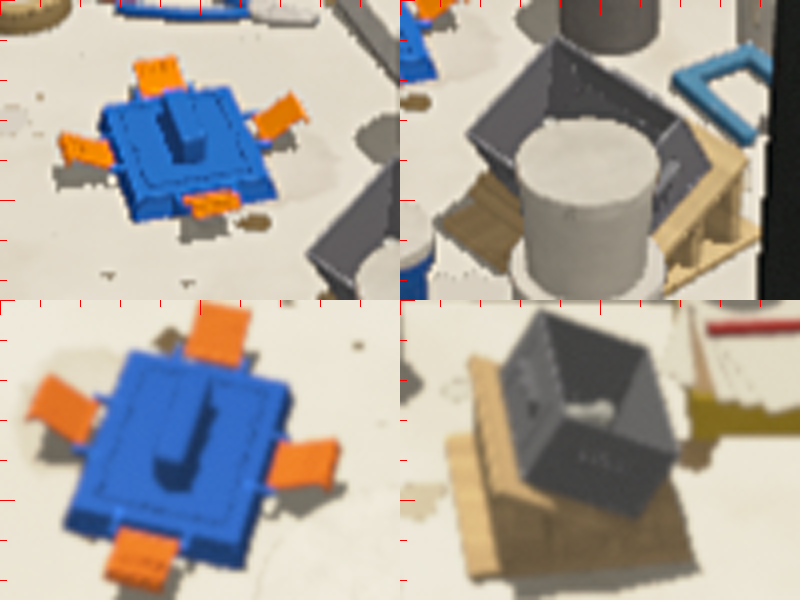

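View pics/wrist0.png

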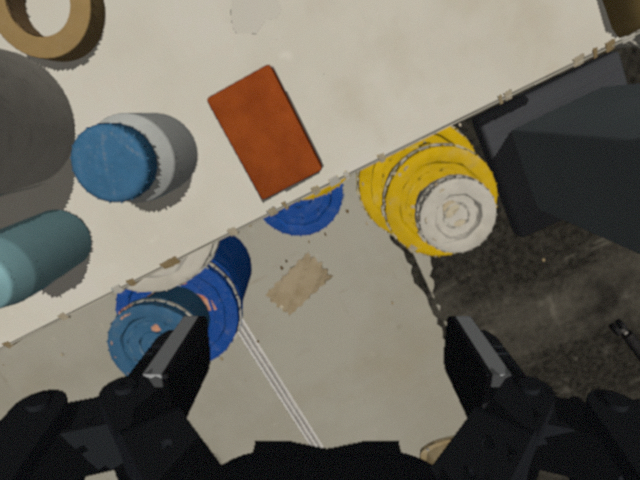

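The mosaic shows the lid (rib roughly along world y) and the box's rim corners in both views. The wrist view does not show the lid yet. I'll fit poses from these corners.

```bash
cat > h.py <<'E'
from workcell import arm, vision
import cv2, numpy as np
from scipy.optimize import least_squares
from scipy.spatial.transform import Rotation as Ro
np.set_printoptions(precision=4,suppress=True,linewidth=150)
T=np.radians(28)
def proj(i,X): return cv2.projectPoints(np.array(X,float).reshape(-1,3),cv2.Rodrigues(np.array(i["R"]))[0],np.array(i["t"]),np.array(i["camera_matrix"]),np.array(i["dist_coeffs"]))[0][:,0]
def lidpose(p): return Ro.from_euler('z',p[2]).as_matrix(), np.array([p[0],p[1],0])
def boxpose(p): return (Ro.from_euler('z',p[3])*Ro.from_euler('y',-T)).as_matrix(), np.array(p[:3])
def fit(pose,obs,p0):
    def f(p):
        R,t=pose(p); return np.concatenate([(proj(i,np.array([X])@R.T+t)[0]-uv) for i,X,uv in obs])
    r=least_squares(f,p0,loss='soft_l1',f_scale=1.5); return r.x,f(r.x).reshape(-1,2)
def ray(i,uv):
    n=cv2.undistortPoints(np.array([[uv]],float),np.array(i["camera_matrix"]),np.array(i["dist_coeffs"]))[0,0]
    R=np.array(i["R"]); return -R.T@i["t"], R.T@np.array([n[0],n[1],1])
def atz(i,uv,z):
    c,d=ray(i,uv); return c+d*(z-c[2])/d[2]
E
python3 - <<'E'
from h import *
S=vision.camera_info("scene");D=vision.camera_info("side")
# lid
obs=[(D,(-.054,.069,0),(340.75,347.5)),(D,(.054,.069,0),(296.25,337.5)),(S,(-.054,-.069,0),(304,249.5)),(S,(-.054,.069,0),(269.2,255.2)),
 (S,(.049,.064,.019),(261,227)),(S,(.049,-.064,.019),(293,222)),(D,(.049,-.064,.019),(312.5,293))]
print(*fit(lidpose,obs,[.5,.2,0]))
a,b,c=.044,.059,.06
ob=[(D,(a,b,c),(313.25,216.75)),(D,(-a,b,c),(339,228)),(D,(a,-b,c),(305.75,192.5)),(D,(-a,-b,c),(331.5,202)),(D,(a,b,0),(300.5,235.5)),(D,(-a,b,0),(330,244.2)),
 (S,(a,b,c),(334,240)),(S,(-a,b,c),(312,263.2)),(S,(a,-b,c),(373,270.7))]
p,r=fit(boxpose,ob,[.5,-.1,.05,0]);print(p,r);R,t=boxpose(p);print("rim",R@[0,0,.06]+t)
print("tin base-ish",atz(S,(347,242),0),"tin side",atz(D,(258,300),0),"stack",atz(D,(355,190),0),atz(S,(341,335),0),"cup",atz(D,(388,203),0),"foot",atz(D,(400,272),0),"yellow tub",atz(S,(305,350),0))
E
```

```text
[ 0.5274  0.4007 -0.2218] [[  1.6155   0.2866]
 [ -0.649    0.9756]
 [-34.8135   6.8228]
 [-11.0116 -24.4628]
 [ 30.3031  -6.8055]
 [ 10.5456  20.9908]
 [ -0.8249  -1.4177]]
[0.5652 0.108  0.0443 0.1754] [[-1.7604  1.5939]
 [ 1.8459  0.0967]
 [-1.2147 -1.3991]
 [ 0.8113 -1.0383]
 [-0.0613 -0.186 ]
 [-0.5399  0.2017]
 [ 0.972   0.901 ]
 [-0.0895  3.023 ]
 [-4.9682 -9.0489]]
rim [0.5375 0.1031 0.0973]
tin base-ish [0.684  0.2895 0.    ] tin side [0.6908 0.3411 0.    ] stack [ 0.4344 -0.1225  0.    ] [ 0.4625 -0.0232 -0.    ] cup [ 0.3381 -0.0597  0.    ] foot [ 0.3342  0.2345 -0.    ] yellow tub [ 0.3665 -0.0214  0.    ]
```

Run:
```python
from h import *
S=vision.camera_info("scene");D=vision.camera_info("side")
obs=[(D,(-.054,.069,0),(340.75,347.5)),(D,(.054,.069,0),(296.25,337.5)),(S,(-.054,-.069,0),(269.2,255.2)),(S,(.054,-.069,0),(304,249.5)),
 (S,(-.049,.064,.019),(261,227)),(S,(.049,.064,.019),(293,222)),(D,(.049,-.064,.019),(312.5,293)),(D,(-.049,-.064,.019),(352.5,376/4+280-75))]
p,r=fit(lidpose,obs,[.5,.35,0]);print(p,r)
a,b,c=.044,.059,.06
ob=[(D,(a,b,c),(313.25,216.75)),(D,(-a,b,c),(339,228)),(D,(a,-b,c),(305.75,192.5)),(D,(-a,-b,c),(331.5,202)),(D,(a,b,0),(300.5,235.5)),(D,(-a,b,0),(330,244.2)),
 (S,(a,b,c),(334,240)),(S,(-a,b,c),(312,263.2)),(S,(a,-b,c),(366,260.5)),(S,(a,-b,0),(373,270.7))]
p,r=fit(boxpose,ob,[.5,-.1,.05,0]);print(p,r);R,t=boxpose(p);print("rim",R@[0,0,.06]+t)
```

```text
[ 0.5272  0.3996 -0.2528] [[ 0.5891  0.2953]
 [-1.2623 -0.1478]
 [-0.7742  1.1346]
 [ 1.4817  0.2314]
 [-0.6259 -1.1987]
 [-0.8193 -1.487 ]
 [ 0.2004 -2.0175]
 [-0.267   0.2133]]
[0.5646 0.113  0.0478 0.1726] [[-1.5769  1.7345]
 [ 2.1699  0.3293]
 [-0.951  -1.3927]
 [ 1.1967 -0.9446]
 [ 0.065   0.0068]
 [-0.2785  0.4818]
 [-0.2275 -1.1327]
 [-1.3371  0.9008]
 [ 0.6383 -0.962 ]
 [ 0.884   1.5043]]
rim [0.5368 0.1081 0.1008]
```

```bash
cat >> h.py <<'E'
def tool(yd,zd):
    z=np.array(zd,float);z/=np.linalg.norm(z);y=np.array(yd,float);y-=z*(y@z);y/=np.linalg.norm(y);return np.c_[np.cross(y,z),y,z]
def deltas(wps,start=None):
    "prints shift mm, rotvec, per waypoint, each relative to the one before"
    s=arm.read_state(); R0,p0=start or (np.array(s["eef_rot"]),np.array(s["eef_pos"]))
    for R,p in wps:
        rv=Ro.from_matrix(R0.T@R).as_rotvec(); sh=1000*R0.T@(np.array(p)-p0)
        print("shift",sh.round(1),"rot",rv.round(3),"rows %.1f/%.1f"%(np.linalg.norm(sh)/62.5,np.degrees(np.linalg.norm(rv))/10.7)); R0,p0=R,np.array(p)
E
python3 - <<'E'
from h import *
S=vision.camera_info("scene");D=vision.camera_info("side")
for n,uv in dict(stack=(212,198),bottle=(200,218),teal=(178,203),orange=(263,198)).items(): print(n,atz(S,uv,0))
print("stack top side z.25",atz(D,(385,360),.25),"scene",atz(S,(200,102),.25))
y=-.253; R=tool([-np.cos(y),-np.sin(y),0],[0,0,-1])
R0=np.array(arm.read_state()["eef_rot"]); Rm=R0@Ro.from_rotvec([0,0,.9]).as_matrix()
deltas([(Rm,[.45,.42,.25]),(R,[.527-.025*0+0.03*np.sin(-y)*0,.400,.25])])
E
```

```text
stack [0.4445 0.7406 0.    ]
bottle [0.3652 0.6429 0.    ]
teal [0.3361 0.7706 0.    ]
orange [0.5888 0.6493 0.    ]
stack top side z.25 [0.4392 0.695  0.25  ] scene [0.5183 0.9613 0.25  ]
shift [215.8  23.3 -19.4] rot [-0.  -0.   0.9] rows 3.5/4.8
shift [ 35.5 -71.2  -0. ] rot [ 0.    -0.001  0.462] rows 1.3/2.5
```

Emit:
drive_tool --motion '[[85,[60,6,-19],[0,0,0.18]],[85,[110,12,-19],[0,0,0.36]],[85,[160,17,-19],[0,0,0.54]],[85,[216,23,-19],[0,0,0.72]],[85,[216,23,-19],[0,0,0.9]]]'

```text
time_s: 0.78
eef_pos: [0.453, 0.4179, 0.2495]
eef_rot: [[0.197, -0.98, -0.0], [-0.98, -0.197, -0.001], [0.001, 0.001, -1.0]]
contact_force: [-0.0, 0.5, -0.0]
finger_gap: 0.994
gripper_force: 0.0
```

Emit:
drive_tool --motion '[[85,[18,-36,0],[0,0,0.18]],[85,[36,-71,0],[0,0,0.36]],[85,[36,-71,0],[0,0,0.46]],[85,[36,-71,0],[0,0,0.46]],[85,[36,-71,0],[0,0,0.46]]]'

```text
time_s: 1.4
eef_pos: [0.5271, 0.4, 0.2503]
eef_rot: [[-0.246, -0.969, -0.0], [-0.969, 0.246, -0.0], [0.0, 0.0, -1.0]]
contact_force: [-0.5, -0.3, 0.7]
finger_gap: 0.996
gripper_force: 0.0
```

Run:
```python
from h import *
import pickle
i=vision.camera_info("wrist"); im=vision.capture("wrist"); cv2.imwrite("pics/w1.png",im); pickle.dump(i,open("w1.pkl","wb"))
print(arm.read_state()["eef_pos"],arm.read_state()["joints"])
```

```text
[0.527  0.4001 0.2504] [ 0.9509  0.2086  0.3032  0.     -1.6653 -1.1996]
```

View pics/w1.png

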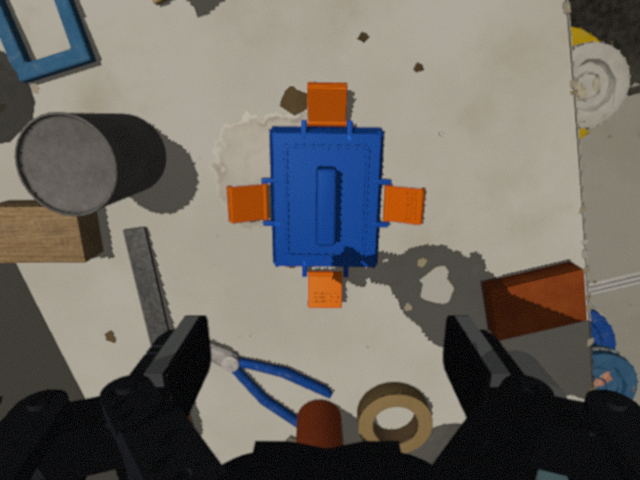

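The wrist view shows the lid centred near (327,197), its long side vertical; skirt corners at about (271,128), (383,128), (378,266), (273,266).

Run:
```python
from h import *
import pickle
i=pickle.load(open("w1.pkl","rb"))
obs=[(i,(.054,-.069,0),(271,128)),(i,(-.054,-.069,0),(383,128)),(i,(-.054,.069,0),(378.5,266)),(i,(.054,.069,0),(273,266)),
(i,(.009,-.035,.043),(317,168)),(i,(-.009,-.035,.043),(335,168)),(i,(.009,.035,.043),(316,245)),(i,(-.009,.035,.043),(334.5,245))]
p,r=fit(lidpose,obs,[.527,.4,-.25]);print(p,r)
y=p[2]; R=tool([-np.cos(y),-np.sin(y),0],[0,0,-1])
deltas([(R,[p[0],p[1],.07]),(R,[p[0],p[1],.024])])
```

```text
[ 0.5261  0.4    -0.2543] [[-2.3741 -1.7627]
 [ 1.0324 -1.0806]
 [-0.7288 -0.7257]
 [ 0.3981 -1.3122]
 [-1.4378  0.7051]
 [ 1.5541  0.8273]
 [-0.2695  1.4112]
 [ 1.0547  1.5233]]
shift [  0.3   0.8 180.4] rot [-0.     0.     0.006] rows 2.9/0.0
shift [ 0.  0. 46.] rot [0. 0. 0.] rows 0.7/0.0
```

Emit:
drive_tool --motion '[[45,[0,1,50],[0,0,0]],[45,[0,1,100],[0,0,0]],[45,[0,1,150],[0,0,0]],[45,[0,1,200],[0,0,0]],[45,[0,1,227],[0,0,0]]]'

```text
time_s: 2.08
eef_pos: [0.5248, 0.3993, 0.02]
eef_rot: [[-0.247, -0.969, -0.003], [-0.969, 0.247, -0.003], [0.003, 0.002, -1.0]]
contact_force: [0.8, 0.1, 1.2]
finger_gap: 0.527
gripper_force: 0.0
```

Emit:
drive_tool --motion '[[0,[0,0,0],[0,0,0]],[0,[0,0,0],[0,0,0]],[0,[0,0,0],[0,0,0]],[0,[0,0,0],[0,0,0]],[0,[0,0,0],[0,0,0]]]' --grip_force 60

```text
time_s: 2.7
eef_pos: [0.5264, 0.4006, 0.0244]
eef_rot: [[-0.248, -0.969, 0.001], [-0.969, 0.248, 0.001], [-0.001, -0.0, -1.0]]
contact_force: [-3.1, 0.2, 3.9]
finger_gap: 0.191
gripper_force: 63.5
```

Emit:
drive_tool --motion '[[45,[0,0,0],[0,0,0]],[45,[0,0,0],[0,0,0]],[45,[0,0,-30],[0,0,0]],[45,[0,0,-90],[0,0,0]],[45,[0,0,-150],[0,0,0]]]'

```text
time_s: 3.32
eef_pos: [0.5264, 0.3996, 0.1747]
eef_rot: [[-0.249, -0.969, -0.0], [-0.969, 0.249, -0.001], [0.001, -0.0, -1.0]]
contact_force: [-0.1, 0.2, 0.5]
finger_gap: 0.527
gripper_force: 0.0
```

Emit:
drive_tool --motion '[[45,[50,-10,-30],[0,0,0]],[45,[95,-22,-65],[0,0,0]],[45,[140,-33,-100],[0,0,0]],[45,[190,-45,-130],[0,0,0]],[45,[244,-56,-150],[0,0,0]]]'

```text
time_s: 3.95
eef_pos: [0.5201, 0.1481, 0.3251]
eef_rot: [[-0.248, -0.969, 0.002], [-0.969, 0.248, 0.001], [-0.001, -0.002, -1.0]]
contact_force: [1.0, 0.1, 0.1]
finger_gap: 0.532
gripper_force: 0.0
```

Emit:
drive_tool --motion '[[45,[0,0,0],[0,0,0]],[45,[0,0,0],[0,0,0]]]'

```text
time_s: 4.2
eef_pos: [0.52, 0.1498, 0.3229]
eef_rot: [[-0.249, -0.969, -0.0], [-0.969, 0.249, 0.0], [-0.0, 0.0, -1.0]]
contact_force: [-0.7, 0.4, -0.6]
finger_gap: 0.529
gripper_force: 0.0
```

Run:
```python
from h import *
import pickle
i=vision.camera_info("wrist"); im=vision.capture("wrist"); cv2.imwrite("pics/w2.png",im); pickle.dump(i,open("w2.pkl","wb"))
print(arm.read_state()["eef_pos"],arm.read_state()["joints"])
a,b,c=.044,.059,.06
R,t=boxpose([.5646,.113,.0478,.1726])
print(proj(i,[R@[x,y,c]+t for x,y in ((a,b),(-a,b),(-a,-b),(a,-b))]))
```

```text
[0.5199 0.1503 0.3223] [ 0.6526 -0.0853  0.1282 -0.0005 -1.7857 -0.9034]
[[282.4862 247.1378]
 [359.0345 202.5212]
 [307.3543  84.16  ]
 [219.129  122.19  ]]
```

View pics/w2.png

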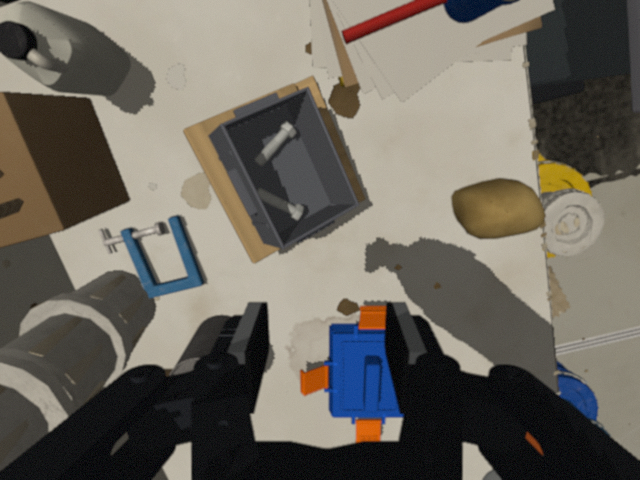

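The wrist view shows the box with rim corners near (283,248), (358,204), (307,86), (222,124), which agrees with my fit. The canister is at (60,55). I'll enlarge it.

Run:
```python
import cv2
i=cv2.imread("pics/w2.png")[75:261:,180:380]; o=cv2.resize(i,None,fx=4-.8,fy=4-.8,interpolation=cv2.INTER_CUBIC)
o=cv2.resize(i,(640,595),interpolation=cv2.INTER_CUBIC)
for k in range(0,200,20):
    cv2.line(o,(int(3.2*k),0),(int(3.2*k),8),(0,0,255),1)
    cv2.line(o,(0,int(3.2*k)),(8,int(3.2*k)),(0,0,255),1)
cv2.imwrite("pics/w2c.png",o)
```

```text
(no output)
```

View pics/w2c.png

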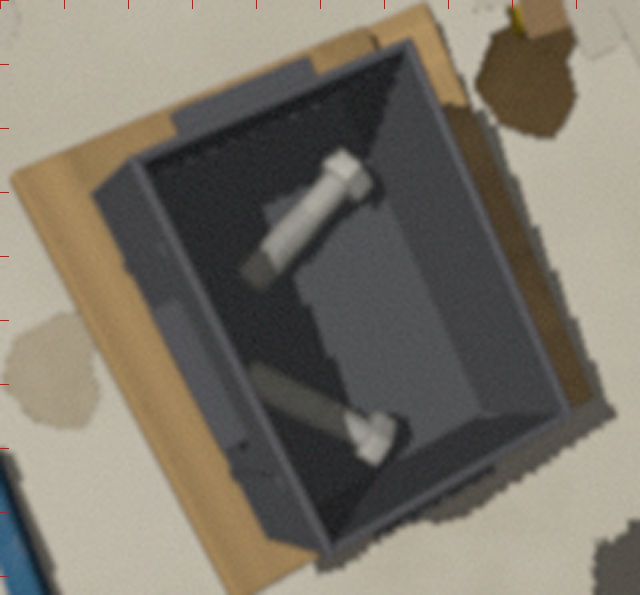

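The crop puts the rim's outer corners at (221.2,125), (308.1,87.5), (358.1,203.8), (283.1,247.8).

Run:
```python
from h import *
import pickle
W=pickle.load(open("w2.pkl","rb"));S=vision.camera_info("scene");D=vision.camera_info("side")
a,b,c=.044,.059,.06
w=[(W,(a,-b,c),(221.2,125)),(W,(-a,-b,c),(308.1,87.5)),(W,(-a,b,c),(358.1,203.8)),(W,(a,b,c),(283.1,247.8)),(W,(a,-b,0),(209,135.3)),(W,(a,b,0),(264.4,243.8))]
ob=[(D,(a,b,c),(313.25,216.75)),(D,(-a,b,c),(339,228)),(D,(a,-b,c),(305.75,192.5)),(D,(-a,-b,c),(331.5,202)),(D,(a,b,0),(300.5,235.5)),(D,(-a,b,0),(330,244.2)),
 (S,(a,b,c),(334,240)),(S,(-a,b,c),(312,263.2)),(S,(a,-b,c),(366,260.5)),(S,(a,-b,0),(373,270.7))]
for o in (w,w+w+ob):
    p,r=fit(boxpose,o,[.56,.11,.05,.17]);R,t=boxpose(p);print(p,"rim",R@[0,0,.06]+t,"rms",(r**2).mean()**.5);print(r[:6])
    # free tilt check
    def f(q):
        R=(Ro.from_euler('z',q[3])*Ro.from_euler('y',-q[4])).as_matrix();return R,np.array(q[:3])
    q,_=fit(f,o,[.56,.11,.05,.17,T]); print("free tilt",q,np.degrees(q[4]))
```

```text
[0.565  0.1152 0.043  0.1695] rim [0.5373 0.1105 0.096 ] rms 0.4796013181357455
[[-0.0928 -0.1765]
 [-0.0553 -0.1331]
 [ 0.5509  0.285 ]
 [-0.0411  0.1581]
 [ 0.1053  0.8655]
 [-0.4524 -1.1504]]
free tilt [0.5652 0.1153 0.0431 0.1695 0.4925] 28.2193469818445
[0.5646 0.1149 0.046  0.1699] rim [0.5368 0.1102 0.099 ] rms 0.9732666091392737
[[-0.5967 -0.5966]
 [ 0.1724 -0.8526]
 [ 1.1819  0.4761]
 [ 0.0423  0.7492]
 [-0.4139  0.6006]
 [-0.51   -0.6642]]
free tilt [0.5648 0.115  0.0461 0.1698 0.4936] 28.281428371828433
```

```bash
cat >> h.py <<'E'
BR,BT=boxpose([.5648,.1151,.0445,.1697])
RB=tool(-BR[:,0],-BR[:,2])
def box(x,y,z): return BR@np.array([x,y,z])+BT
def st():
    s=arm.read_state(); R=np.array(s["eef_rot"]);q=BR.T@(np.array(s["eef_pos"])-BT)
    print("t",s["time_s"],"box xyz mm",1000*q,"rot err",Ro.from_matrix(RB.T@R).as_rotvec(),"F tool",R.T@s["contact_force"],"tau",np.array(s["wrist_torque"]),"j",np.array(s["joints"]))
E
python3 - <<'E'
from h import *
y=-.2543; R=tool([-np.cos(y),-np.sin(y),0],[0,0,-1]); p=np.array([.5261,.4,.024])
deltas([(R,p+[0,0,.15]),(R,p),(R,p+[0,0,.2]),(RB,box(0,0,.0704+.08)),(RB,box(0,0,.0704+.03)),(RB,box(0,0,.0704))])
print(box(0,0,.15))
E
```

```text
shift [-243.6   55.8  148.2] rot [ 0.001 -0.001  0.004] rows 4.6/0.0
shift [  0.   0. 150.] rot [0. 0. 0.] rows 2.4/0.0
shift [   0.    0. -200.] rot [0. 0. 0.] rows 3.2/0.0
shift [295.1 -44.8  46.7] rot [ 0.481 -0.104 -0.415] rows 4.8/3.4
shift [-0.  0. 50.] rot [0. 0. 0.] rows 0.8/0.0
shift [ 0. -0. 30.] rot [0. 0. 0.] rows 0.5/0.0
[0.4954 0.1032 0.1769]
```

Emit:
drive_tool --motion '[[45,[-55,12,30],[0,0,0]],[45,[-110,25,60],[0,0,0]],[45,[-165,38,90],[0,0,0]],[45,[-210,48,120],[0,0,0]],[45,[-244,56,148],[0,0,0.004]]]'

```text
time_s: 4.88
eef_pos: [0.5249, 0.4029, 0.1716]
eef_rot: [[-0.25, -0.968, -0.003], [-0.968, 0.25, -0.003], [0.003, 0.002, -1.0]]
contact_force: [0.6, -0.1, 0.1]
finger_gap: 0.525
gripper_force: 0.0
```

Emit:
drive_tool --motion '[[45,[0,0,0],[0,0,0]],[45,[0,0,50],[0,0,0]],[45,[0,0,100],[0,0,0]],[45,[0,0,140],[0,0,0]],[45,[0,0,150],[0,0,0]]]'

```text
time_s: 5.5
eef_pos: [0.525, 0.3988, 0.022]
eef_rot: [[-0.252, -0.968, -0.004], [-0.968, 0.252, -0.004], [0.005, 0.002, -1.0]]
contact_force: [-0.3, -0.3, 0.3]
finger_gap: 0.529
gripper_force: 0.0
```

Emit:
drive_tool --motion '[[45,[0,0,0],[0,0,0]],[0,[0,0,0],[0,0,0]],[0,[0,0,0],[0,0,0]],[0,[0,0,0],[0,0,0]],[0,[0,0,0],[0,0,0]]]' --grip_force 80

```text
time_s: 6.12
eef_pos: [0.5274, 0.401, 0.0281]
eef_rot: [[-0.252, -0.968, 0.003], [-0.968, 0.252, 0.002], [-0.003, -0.002, -1.0]]
contact_force: [-1.5, -0.2, 7.2]
finger_gap: 0.19
gripper_force: 80.8
```

Emit:
drive_tool --motion '[[0,[0,0,-25],[0,0,0]],[0,[0,0,-70],[0,0,0]],[0,[0,0,-120],[0,0,0]],[0,[0,0,-170],[0,0,0]],[0,[0,0,-200],[0,0,0]]]'

```text
time_s: 6.75
eef_pos: [0.5265, 0.4003, 0.2282]
eef_rot: [[-0.252, -0.968, 0.002], [-0.968, 0.252, 0.002], [-0.003, -0.001, -1.0]]
contact_force: [-0.0, -0.1, -4.5]
finger_gap: 0.186
gripper_force: 79.6
```

Run:
```python
from h import *
st(); deltas([(RB,box(0,0,.0704+.08)),(RB,box(0,0,.0704))])
```

```text
t 6.75 box xyz mm [ 95.4531 287.5285 157.2948] rot err [-0.4798  0.1015  0.4168] F tool [ 0.1617 -0.009   4.4917] tau [ 0.079  -0.0512  0.0193] j [ 0.9516  0.2013  0.2545 -0.0001 -1.6212 -1.2067]
shift [295.5 -44.6  50.2] rot [ 0.48  -0.101 -0.417] rows 4.8/3.4
shift [-0.  0. 80.] rot [0. 0. 0.] rows 1.3/0.0
```

Emit:
drive_tool --motion '[[0,[60,-9,10],[0.1,-0.02,-0.08]],[0,[120,-18,20],[0.2,-0.04,-0.17]],[0,[180,-27,30],[0.3,-0.06,-0.25]],[0,[238,-36,40],[0.4,-0.08,-0.34]],[0,[295,-45,50],[0.48,-0.1,-0.417]]]'

```text
time_s: 7.38
eef_pos: [0.4943, 0.1016, 0.1735]
eef_rot: [[0.172, -0.87, 0.462], [-0.985, -0.154, 0.077], [0.005, -0.469, -0.883]]
contact_force: [1.0, -2.6, -2.5]
finger_gap: 0.184
gripper_force: 79.8
```

Emit:
drive_tool --motion '[[0,[0,0,0],[0,0,0]],[0,[0,0,0],[0,0,0]],[0,[0,0,0],[0,0,0]]]'

```text
time_s: 7.75
eef_pos: [0.4957, 0.1041, 0.1755]
eef_rot: [[0.169, -0.871, 0.461], [-0.986, -0.151, 0.076], [0.004, -0.467, -0.884]]
contact_force: [-0.0, 0.2, -4.1]
finger_gap: 0.186
gripper_force: 79.7
```

Run:
```python
from h import *
st(); deltas([(RB,box(0,0,.075+.03))])
d=vision.capture("side"); s=vision.capture("scene")
c=lambda i,x,y: cv2.resize(i[y:y+120,x:x+80],(400,600),interpolation=cv2.INTER_CUBIC)
cv2.imwrite("pics/a.png",np.hstack([c(d,285,150),c(s,300,180)]))
```

```text
t 7.75 box xyz mm [ -0.2596   0.7976 148.4698] rot err [-0.003  0.003 -0.002] F tool [-0.1794  1.9044  3.6424] tau [-0.3071  1.8869  0.0225] j [ 0.8006 -0.7218 -0.7801  0.3121 -1.1306 -0.7087]
shift [ 0.7 -0.4 43.5] rot [ 0.003 -0.003  0.002] rows 0.7/0.0
```

View pics/a.png

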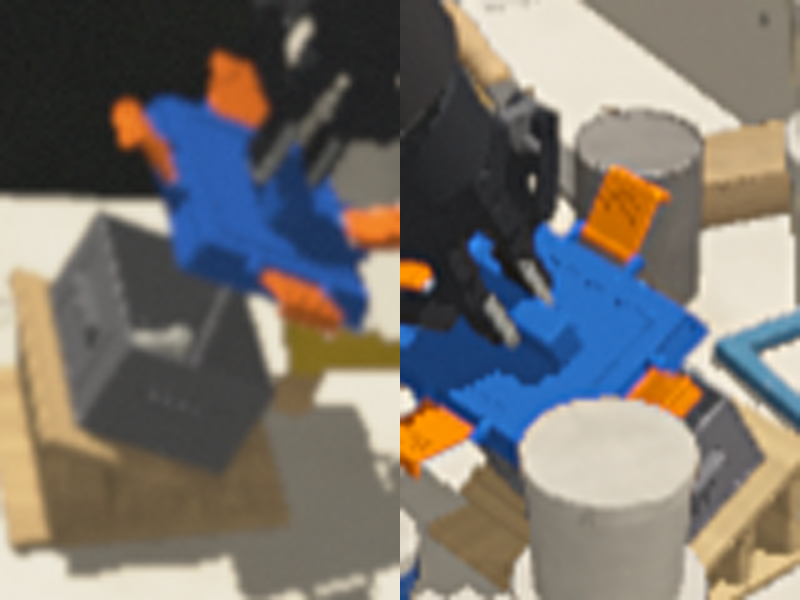

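The lid hangs level with the rim and in line with the box, about 75 mm out along its normal. Now I'll lower it.

Emit:
drive_tool --motion '[[0,[0.5,0,20],[0.003,-0.003,0.002]],[0,[0.7,-0.3,44],[0.003,-0.003,0.002]],[0,[0.7,-0.3,54],[0.003,-0.003,0.002]],[0,[0.7,-0.3,62],[0.003,-0.003,0.002]],[0,[0.7,-0.3,62],[0.003,-0.003,0.002]]]'

```text
time_s: 8.48
eef_pos: [0.5247, 0.1075, 0.1208]
eef_rot: [[0.169, -0.87, 0.463], [-0.986, -0.149, 0.079], [0.0, -0.47, -0.883]]
contact_force: [-0.7, 0.6, -3.6]
finger_gap: 0.183
gripper_force: 79.8
```

```bash
python3 -c "
from h import *
st()"
```

```text
t 8.475 box xyz mm [-0.2249 -0.7411 86.4917] rot err [0.0008 0.0005 0.    ] F tool [-0.7317  2.1865  2.8767] tau [-0.3227  1.8981 -0.0358] j [ 0.7417 -0.6115 -0.82    0.3153 -0.9654 -0.7004]
```

Emit:
drive_tool --motion '[[0,[0,0,3],[0,0,0]],[0,[0,0,6],[0,0,0]],[0,[0,0,9],[0,0,0]],[0,[0,0,9],[0,0,0]]]'

```text
time_s: 8.98
eef_pos: [0.5298, 0.1087, 0.1147]
eef_rot: [[0.169, -0.868, 0.467], [-0.986, -0.148, 0.081], [-0.001, -0.474, -0.881]]
contact_force: [5.3, 1.4, -0.1]
finger_gap: 0.186
gripper_force: 80.0
```

```bash
python3 -c "
from h import *
st()"
```

```text
t 8.975 box xyz mm [ 1.556  -0.3577 78.7017] rot err [ 0.0049 -0.0011  0.0003] F tool [-0.4496 -4.7577  2.7233] tau [ 0.1771 -0.6458 -0.0944] j [ 0.7342 -0.5941 -0.8228  0.3182 -0.9395 -0.7008]
```

Emit:
drive_tool --motion '[[0,[0,-2,1],[0,0,0]],[0,[0,-2,3],[0,0,0]],[0,[0,-2,5],[0,0,0]],[0,[0,-2,6],[0,0,0]],[0,[0,-2,6],[0,0,0]]]'

```text
time_s: 9.6
eef_pos: [0.5311, 0.1085, 0.1142]
eef_rot: [[0.166, -0.871, 0.462], [-0.986, -0.147, 0.078], [-0.001, -0.468, -0.883]]
contact_force: [-85.7, -0.6, 51.2]
finger_gap: 0.183
gripper_force: 91.4
```

```bash
python3 -c "
from h import *
st()"
```

```text
t 9.6 box xyz mm [ 2.4175 -0.7976 77.6958] rot err [-0.0012  0.0007  0.0027] F tool [-13.6705  50.7993 -84.8223] tau [ 1.0593 19.0979  2.3186] j [ 0.7304 -0.5828 -0.8138  0.3139 -0.9422 -0.6979]
```

Emit:
drive_tool --motion '[[0,[0,1,-3],[0,0,0]],[0,[0,1,-4],[0,0,0]],[0,[0,1,-5],[0,0,0]],[0,[0,1,-5],[0,0,0]]]'

```text
time_s: 10.1
eef_pos: [0.5306, 0.1087, 0.1143]
eef_rot: [[0.169, -0.869, 0.466], [-0.986, -0.148, 0.08], [-0.001, -0.473, -0.881]]
contact_force: [-5.4, -0.4, 7.8]
finger_gap: 0.185
gripper_force: 81.5
```

```bash
cat >> h.py <<'E'
def lidmask(cam,dz=0):
    "blue lid silhouette centroid/extents measured vs predicted for seated lid raised by dz"
    i=vision.camera_info(cam); im=vision.capture(cam)
    P=[]
    for x,y,z in [(sx*.054,sy*.069,0) for sx in(-1,1) for sy in (-1,1)]+[(sx*.049,sy*.064,.019) for sx in(-1,1) for sy in (-1,1)]: P.append(box(x,y,z+.046+dz))
    pr=cv2.convexHull(proj(i,P).astype(np.float32))[:,0]
    b,g,r=[im[...,k].astype(int) for k in range(3)]
    m=((b>90)&(b-r>50)&(b-g>25)).astype(np.uint8)
    return i,im,m,pr
E
python3 - <<'E'
from h import *
st()
for cam in("side","scene"):
    i,im,m,pr=lidmask(cam)
    x0,y0=pr.min(0).astype(int)-15;x1,y1=pr.max(0).astype(int)+15
    sub=m[y0:y1,x0:x1];ys,xs=np.nonzero(sub);print(cam,"pred",pr.min(0),pr.max(0),"meas",xs.min()+x0,ys.min()+y0,xs.max()+x0,ys.max()+y0,len(xs))
    cv2.polylines(im,[np.round(pr*16).astype(np.int32)],True,(0,255,0),1,cv2.LINE_AA,4)
    cv2.imwrite(f"pics/b_{cam}.png",im)
d=cv2.imread("pics/b_side.png");s=cv2.imread("pics/b_scene.png")
c=lambda i,x,y: cv2.resize(i[y:y+120,x:x+80],(400,600),interpolation=cv2.INTER_CUBIC)
cv2.imwrite("pics/b.png",np.hstack([c(d,285,160),c(s,305,205)]))
E
```

```text
t 10.1 box xyz mm [ 2.0955 -0.5523 77.9861] rot err [ 0.0036 -0.0006  0.0005] F tool [-0.5773  1.1086 -9.4077] tau [0.2565 1.6717 0.0916] j [ 0.7323 -0.5895 -0.82    0.3172 -0.9386 -0.6993]
side pred [298.5475 189.4942] [343.9731 237.3216] meas 301 188 343 233 982
scene pred [306.9931 236.18  ] [373.4497 294.9983] meas 291 239 387 308 967
```

View pics/b.png

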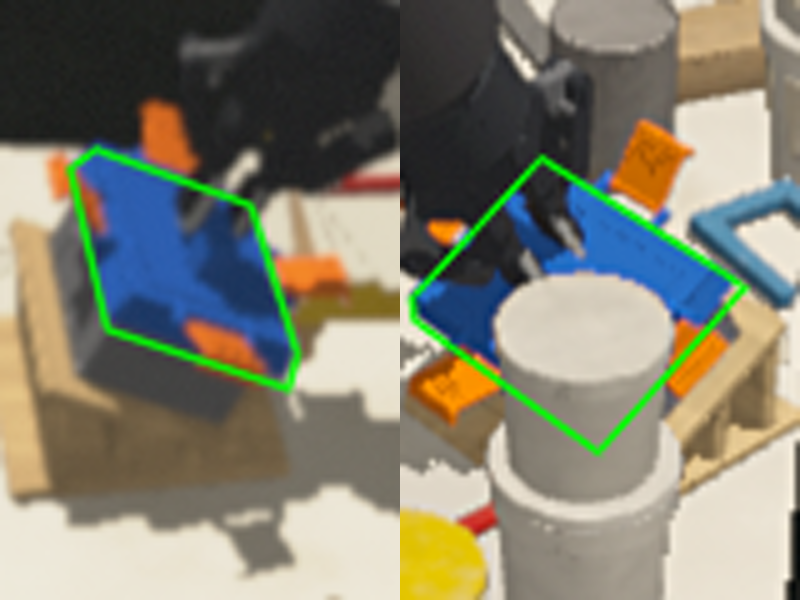

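The overlay shows the lid on the box in line with the predicted seated outline. I'll check lateral play to confirm that it is seated.

Emit:
drive_tool --motion '[[0,[0,3,0],[0,0,0]],[0,[0,5,0],[0,0,0]],[0,[0,5,0],[0,0,0]]]'

```text
time_s: 10.58
eef_pos: [0.5288, 0.1091, 0.1149]
eef_rot: [[0.17, -0.865, 0.472], [-0.985, -0.149, 0.083], [-0.002, -0.48, -0.877]]
contact_force: [18.6, 1.1, 2.5]
finger_gap: 0.185
gripper_force: 80.7
```

```bash
python3 -c "
from h import *
st()"
```

```text
t 10.575 box xyz mm [ 0.8628  0.173  79.2804] rot err [ 0.0117 -0.0025 -0.0004] F tool [  2.1281 -17.4937   6.6772] tau [ 0.0534 -4.8205 -0.6171] j [ 0.7381 -0.6046 -0.8326  0.3239 -0.9354 -0.7067]
```

Emit:
drive_tool --motion '[[0,[0,-5,0],[0,0,0]],[0,[0,-9,0],[0,0,0]],[0,[0,-9,0],[0,0,0]]]'

```text
time_s: 10.95
eef_pos: [0.5321, 0.1085, 0.115]
eef_rot: [[0.167, -0.872, 0.46], [-0.986, -0.148, 0.078], [0.0, -0.467, -0.884]]
contact_force: [-33.5, 0.6, 18.7]
finger_gap: 0.182
gripper_force: 85.9
```

```bash
python3 -c "
from h import *
st()"
```

```text
t 10.95 box xyz mm [ 3.6376 -1.0138 77.9087] rot err [-0.0028  0.0009  0.0015] F tool [ -6.2218  20.3562 -31.9007] tau [0.5725 8.2347 0.9784] j [ 0.7281 -0.5779 -0.8082  0.3116 -0.9435 -0.6932]
```

Emit:
drive_tool --motion '[[0,[3,4,0],[0,0,0]],[0,[5,4,0],[0,0,0]],[0,[5,4,0],[0,0,0]]]'

```text
time_s: 11.32
eef_pos: [0.5312, 0.1064, 0.1144]
eef_rot: [[0.171, -0.868, 0.465], [-0.985, -0.148, 0.086], [-0.005, -0.473, -0.881]]
contact_force: [-15.4, 13.1, 11.1]
finger_gap: 0.184
gripper_force: 83.6
```

```bash
python3 -c "
from h import *
st()"
```

```text
t 11.325 box xyz mm [ 2.3082 -2.8697 77.9641] rot err [ 0.0043 -0.006   0.0004] F tool [-15.5895   6.2326 -15.7985] tau [3.837  4.1805 2.3159] j [ 0.7232 -0.5906 -0.8176  0.3076 -0.9353 -0.6846]
```

Emit:
drive_tool --motion '[[0,[-5,0,0],[0,0,0]],[0,[-10,0,0],[0,0,0]],[0,[-10,0,0],[0,0,0]]]'

```text
time_s: 11.7
eef_pos: [0.5301, 0.1111, 0.1143]
eef_rot: [[0.166, -0.869, 0.466], [-0.986, -0.148, 0.075], [0.004, -0.472, -0.882]]
contact_force: [4.0, -10.8, 7.9]
finger_gap: 0.188
gripper_force: 82.4
```

```bash
python3 -c "
from h import *
st()"
```

```text
t 11.7 box xyz mm [ 1.9366  1.9394 78.0015] rot err [0.0025 0.005  0.0004] F tool [11.4016 -5.6369 -5.8957] tau [-3.1085 -1.0787 -1.8949] j [ 0.7416 -0.5875 -0.8218  0.3265 -0.9424 -0.7138]
```

Lateral play is about ±2 mm on both axes, with a hard stop in z. That is what a seated lid gives, with its centre at about (2.2, -0.4). I'll centre it, release it and back off, then triangulate the tub stack.

Emit:
drive_tool --motion '[[0,[4,0,2],[0,0,0]],[0,[5,0,3],[0,0,0]],[45,[5,0,0],[0,0,0]],[45,[5,0,0],[0,0,0]],[45,[5,0,-10],[0,0,0]]]'

```text
time_s: 12.32
eef_pos: [0.5246, 0.1066, 0.1194]
eef_rot: [[0.168, -0.871, 0.461], [-0.986, -0.149, 0.077], [0.002, -0.467, -0.884]]
contact_force: [-0.4, 0.3, -0.5]
finger_gap: 0.528
gripper_force: 0.0
```

Emit:
drive_tool --motion '[[45,[0,0,-30],[0,0,0]],[0,[0,0,-70],[0,0,0]],[0,[0,0,-70],[0,0,0]],[0,[0,0,-70],[0,0,0]]]' --grip_force 40

```text
time_s: 12.82
eef_pos: [0.4927, 0.1018, 0.1824]
eef_rot: [[0.168, -0.87, 0.463], [-0.986, -0.149, 0.079], [-0.0, -0.47, -0.883]]
contact_force: [-0.1, 0.8, -1.1]
finger_gap: -0.002
gripper_force: 0.0
```

Run:
```python
from h import *
st()
S=vision.camera_info("scene");D=vision.camera_info("side")
def tri(u,v):
    A=[];B=[]
    for i,p in((S,u),(D,v)):
        c,d=ray(i,p);d/=np.linalg.norm(d);M=np.eye(3)-np.outer(d,d);A.append(M);B.append(M@c)
    x=np.linalg.lstsq(np.vstack(A),np.hstack(B),rcond=None)[0];return x,proj(S,x)-u,proj(D,x)-v
print("stack",*tri((342,268),(359,138)));print("yellow",*tri((305,318),(390,163)))
for cam in("side",):
    i,im,m,pr=lidmask(cam)
    pts=[(.049,.064,.019),(-.049,.064,.019),(.049,-.064,.019),(-.049,-.064,.019),(.054,.069,0),(-.054,.069,0)]
    print(proj(i,[box(x+.0022,y-.0004,z+.046) for x,y,z in pts]))
    c=cv2.resize(im[175:255,285:365],(640,600) if 0 else (600,600),interpolation=cv2.INTER_CUBIC)
    for k in range(0,80,10): cv2.line(c,(int(k*7.5),0),(int(k*7.5),8),(0,0,255));cv2.line(c,(0,int(k*7.5)),(8,int(k*7.5)),(0,0,255))
    cv2.imwrite("pics/c.png",c)
```

```text
t 12.825 box xyz mm [ -0.0116  -0.9036 156.2054] rot err [0.0002 0.     0.0005] F tool [-0.7865  0.4594  0.9722] tau [-0.2061  1.3504 -0.0116] j [ 0.8024 -0.7379 -0.7761  0.3098 -1.1459 -0.7062]
stack [ 0.4419 -0.0529  0.2242] [[-0.2723  0.1228]] [[-0.1998 -0.104 ]]
yellow [ 0.3469 -0.0628  0.1397] [[-0.0618  0.0206]] [[-0.0442 -0.0168]]
[[310.2122 218.9061]
 [343.2246 229.9525]
 [302.987  189.1501]
 [334.0525 200.313 ]
 [305.1804 225.0922]
 [341.5171 236.9875]]
```

View pics/c.png

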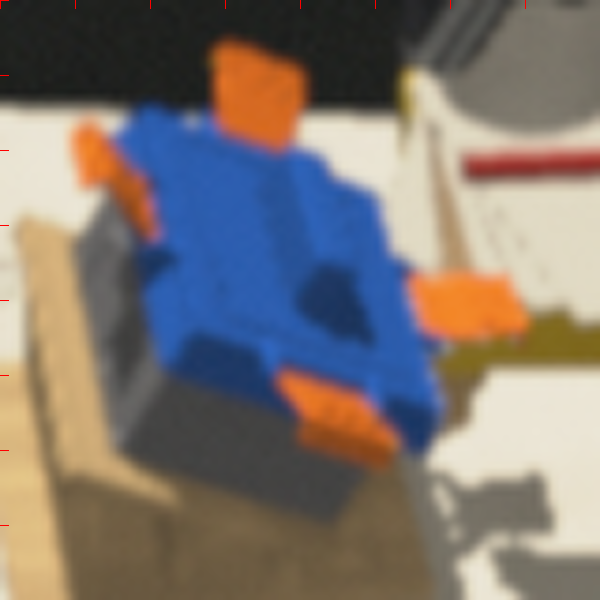

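The lid sits parallel on the box with its skirt over the rim; the skirt corners at (307,224.6) and (342,235.7) match the seated prediction within 1–2 px. All views are used up, so from here I work by touch and image code. I'll press the rib to be sure and to calibrate height.

Emit:
drive_tool --motion '[[0,[0,-2,30],[0,0,0]],[0,[0,-2,58],[0,0,0]],[0,[0,-2,62],[0,0,0]],[0,[0,-2,65],[0,0,0]],[0,[0,-2,67],[0,0,0]]]'

```text
time_s: 13.5
eef_pos: [0.5234, 0.106, 0.1271]
eef_rot: [[0.165, -0.873, 0.459], [-0.986, -0.147, 0.075], [0.002, -0.465, -0.885]]
contact_force: [-78.2, -1.5, 46.0]
finger_gap: 0.003
gripper_force: 38.2
```

Run:
```python
from h import *
import pickle
st(); W=pickle.load(open("w2.pkl","rb")); print("canister top",atz(W,(15,40),.127),"tin top",atz(pickle.load(open("w1.pkl","rb")),(67,163),.101),"foot",atz(W,(498,208),.03))
```

```text
t 13.5 box xyz mm [ 1.4234 -2.0196 92.7859] rot err [-0.0047  0.0034  0.0024] F tool [-11.3276  47.0926 -76.7855] tau [ 0.4837 18.0969  1.7972] j [ 0.7416 -0.6133 -0.8063  0.3104 -0.9861 -0.6959]
canister top [ 0.7189 -0.0432  0.127 ] tin top [0.6957 0.3085 0.101 ] foot [0.3397 0.2146 0.03  ]
```

Contact at about +4 mm agrees with the grasp-height result, so the box sits about 4 mm higher than my fit. I'll correct the frame, turn the tool 90° (camera side away from the tubs) and start with clip xp.

```bash
cat >> h.py <<'E'
BT=BT+BR@np.array([.0022,-.0004,.004])
RB=tool(-BR[:,1],-BR[:,2])   # tool x = box x
RV=tool(-BR[:,1],[0,0,-1])   # vertical, same yaw
E
python3 - <<'E'
from h import *
st()
m=RB@Ro.from_rotvec([0,0,.79]).as_matrix()
deltas([(m,box(.0,0,.16)),(RB,box(.083,0,.13)),(RB,box(.083,0,.034)),(RB,box(.0705,0,.034))])
E
```

```text
t 13.5 box xyz mm [-0.7766 -1.6196 88.7859] rot err [-0.0063 -0.0011  1.5732] F tool [-11.3276  47.0926 -76.7855] tau [ 0.4837 18.0969  1.7972] j [ 0.7416 -0.6133 -0.8063  0.3104 -0.9861 -0.6959]
shift [ -1.4  -0.4 -71.2] rot [ 0.006 -0.001 -0.783] rows 1.1/4.2
shift [ 58.4 -59.   30. ] rot [ 0.    0.   -0.79] rows 1.4/4.2
shift [ 0.  0. 96.] rot [0. 0. 0.] rows 1.5/0.0
shift [-12.5  -0.   -0. ] rot [0. 0. 0.] rows 0.2/0.0
```

Emit:
drive_tool --motion '[[0,[0,0,-35],[0,0,0]],[0,[0,0,-75],[0,0,-0.18]],[0,[0,0,-75],[0,0,-0.36]],[0,[0,0,-75],[0,0,-0.54]],[0,[0,0,-75],[0,0,-0.72]]]'

```text
time_s: 14.12
eef_pos: [0.4907, 0.1012, 0.1898]
eef_rot: [[0.704, -0.54, 0.462], [-0.638, -0.766, 0.078], [0.312, -0.35, -0.883]]
contact_force: [-0.8, 0.0, -0.2]
finger_gap: 0.002
gripper_force: 0.0
```

Emit:
drive_tool --motion '[[0,[0,0,0],[0,0,-0.18]],[0,[0,0,0],[0,0,-0.36]],[0,[0,0,0],[0,0,-0.54]],[0,[0,0,0],[0,0,-0.72]],[0,[0,0,0],[0,0,-0.85]]]'

```text
time_s: 14.75
eef_pos: [0.4907, 0.1011, 0.1897]
eef_rot: [[0.87, 0.171, 0.462], [0.153, -0.985, 0.078], [0.468, 0.003, -0.884]]
contact_force: [-0.2, 0.2, -0.7]
finger_gap: -0.001
gripper_force: 0.0
```

Run:
```python
from h import *
st()
deltas([(RB,box(.083,0,.12)),(RB,box(.083,0,.034)),(RB,box(.0705,0,.034))])
```

```text
t 14.75 box xyz mm [ -0.6038  -0.8825 159.5943] rot err [-0.0016 -0.0012 -0.0038] F tool [-0.4997 -0.2526  0.5201] tau [-0.2343  1.3065 -0.0363] j [ 0.8063 -0.7421 -0.7646  0.3095 -1.1643  0.8699]
shift [83.7 -0.6 39.5] rot [0.002 0.001 0.004] rows 1.5/0.0
shift [ 0.  0. 86.] rot [0. 0. 0.] rows 1.4/0.0
shift [-12.5  -0.   -0. ] rot [0. 0. 0.] rows 0.2/0.0
```

Emit:
drive_tool --motion '[[0,[42,0,0],[0,0,0]],[0,[84,-1,20],[0,0,0.004]],[0,[84,-1,40],[0,0,0.004]],[0,[84,-1,55],[0,0,0.004]],[0,[84,-1,70],[0,0,0.004]]]'

```text
time_s: 15.38
eef_pos: [0.5963, 0.1203, 0.1674]
eef_rot: [[0.871, 0.164, 0.463], [0.144, -0.986, 0.079], [0.47, -0.002, -0.883]]
contact_force: [-0.4, 0.2, 0.1]
finger_gap: 0.006
gripper_force: 0.0
```

Emit:
drive_tool --motion '[[0,[0,0,12],[0,0,0]],[0,[0,0,24],[0,0,0]],[0,[0,0,36],[0,0,0]],[0,[0,0,46],[0,0,0]],[0,[0,0,56],[0,0,0]]]'

```text
time_s: 16.0
eef_pos: [0.6226, 0.1251, 0.1187]
eef_rot: [[0.871, 0.164, 0.464], [0.144, -0.986, 0.079], [0.47, -0.002, -0.882]]
contact_force: [-0.7, 0.1, 1.5]
finger_gap: -0.001
gripper_force: 0.7
```

```bash
python3 -c "
from h import *
st()"
```

```text
t 16.0 box xyz mm [84.418   0.4701 33.9712] rot err [-0.0001  0.0011  0.0051] F tool [ 0.0847 -0.2473 -1.6192] tau [-0.155   1.0986  0.0182] j [ 0.6199 -0.2779 -0.5825  0.279  -0.8384  0.9732]
```

Emit:
drive_tool --motion '[[0,[-4,0,0],[0,0,0]],[0,[-8,0,0],[0,0,0]],[0,[-11,0,0],[0,0,0]],[0,[-11,0,0],[0,0,0]]]'

```text
time_s: 16.5
eef_pos: [0.6123, 0.1234, 0.114]
eef_rot: [[0.871, 0.164, 0.463], [0.144, -0.986, 0.079], [0.47, -0.002, -0.883]]
contact_force: [-0.0, 0.1, 0.4]
finger_gap: -0.003
gripper_force: 0.1
```

```bash
python3 -c "
from h import *
st()"
```

```text
t 16.5 box xyz mm [73.0377  0.5521 34.7192] rot err [0.     0.0008 0.0051] F tool [ 0.1801 -0.099  -0.3321] tau [-0.154   1.203   0.0453] j [ 0.6299 -0.3065 -0.6156  0.285  -0.8369  0.9595]
```

Emit:
drive_tool --motion '[[0,[-1,0,0],[0,0,0]],[0,[-2,0,0],[0,0,0]],[0,[-3,0,0],[0,0,0]],[0,[-3,0,0],[0,0,0]]]'

```text
time_s: 17.0
eef_pos: [0.6101, 0.123, 0.1126]
eef_rot: [[0.871, 0.164, 0.464], [0.144, -0.986, 0.079], [0.47, -0.002, -0.882]]
contact_force: [2.1, 1.4, -0.1]
finger_gap: -0.001
gripper_force: 1.0
```

```bash
python3 -c "
from h import *
st()"
```

```text
t 17.0 box xyz mm [70.3478  0.5232 34.5371] rot err [-0.0001  0.001   0.0051] F tool [ 2.02   -1.0038  1.1909] tau [-0.0004  0.6692  0.1074] j [ 0.6322 -0.3128 -0.6238  0.2869 -0.8357  0.9558]
```

Emit:
drive_tool --motion '[[0,[-1,0,0],[0,0,0]],[0,[-2,0,0],[0,0,0]],[0,[-2,0,0],[0,0,0]]]'

```text
time_s: 17.38
eef_pos: [0.6096, 0.1232, 0.1132]
eef_rot: [[0.869, 0.165, 0.467], [0.144, -0.986, 0.081], [0.474, -0.003, -0.881]]
contact_force: [11.0, -0.2, -1.7]
finger_gap: -0.001
gripper_force: 4.4
```

```bash
python3 -c "
from h import *
st()"
```

```text
t 17.375 box xyz mm [70.2612  0.839  35.2417] rot err [0.0007 0.0047 0.0047] F tool [8.7542 2.004  6.5929] tau [-0.0987 -1.6042 -0.2185] j [ 0.6335 -0.3176 -0.6284  0.2897 -0.8326  0.9532]
```

Emit:
drive_tool --motion '[[0,[-1,0,0],[0,0,0]],[0,[-2,0,0],[0,0,0]],[0,[-2,0,0],[0,0,0]]]'

```text
time_s: 17.75
eef_pos: [0.6089, 0.1233, 0.1141]
eef_rot: [[0.867, 0.166, 0.469], [0.144, -0.986, 0.082], [0.476, -0.003, -0.879]]
contact_force: [12.0, 0.0, 0.9]
finger_gap: 0.003
gripper_force: 5.5
```

```bash
python3 -c "
from h import *
st()"
```

```text
t 17.75 box xyz mm [70.0175  1.0465 36.3876] rot err [0.0012 0.0079 0.0044] F tool [10.8698  1.937   4.812 ] tau [-0.1173 -2.4573 -0.2738] j [ 0.6351 -0.3231 -0.6328  0.2921 -0.8313  0.9507]
```

Emit:
drive_tool --motion '[[0,[8,0,0],[0,0,0]],[0,[18,0,0],[0,0,0]],[0,[18,0,-40],[0,0,0]],[0,[18,0,-90],[0,0,0]],[0,[18,0,-100],[0,0,0]]]'

```text
time_s: 18.38
eef_pos: [0.5764, 0.1174, 0.212]
eef_rot: [[0.868, 0.165, 0.468], [0.143, -0.986, 0.082], [0.475, -0.004, -0.88]]
contact_force: [-0.0, -0.6, -0.7]
finger_gap: -0.003
gripper_force: 0.0
```

Run:
```python
from h import *
st()
deltas([(RV,box(.0,.101,.13)),(RV,box(0,.101,.038)),(RV,box(0,.089,.038))])
```

```text
t 18.375 box xyz mm [ 86.8983   0.7538 138.3731] rot err [0.0016 0.006  0.0057] F tool [-0.4133  0.5546  0.5671] tau [-0.1974  1.261   0.0593] j [ 0.6759 -0.4527 -0.5392  0.2657 -1.0581  0.9787]
shift [-87.5 -99.7   8. ] rot [-0.003 -0.495 -0.005] rows 2.1/2.6
shift [43.2  0.  81.2] rot [0. 0. 0.] rows 1.5/0.0
shift [ 0. 12.  0.] rot [0. 0. 0.] rows 0.2/0.0
```

Emit:
drive_tool --motion '[[0,[-30,-33,3],[0,-0.17,0]],[0,[-60,-66,6],[0,-0.34,0]],[0,[-87,-100,8],[-0.003,-0.495,-0.005]],[0,[-87,-100,8],[-0.003,-0.495,-0.005]],[0,[-87,-100,8],[-0.003,-0.495,-0.005]]]'

```text
time_s: 19.0
eef_pos: [0.4878, 0.2035, 0.1592]
eef_rot: [[0.986, 0.168, -0.005], [0.168, -0.986, -0.004], [-0.005, 0.003, -1.0]]
contact_force: [0.1, -0.5, 0.8]
finger_gap: -0.0
gripper_force: 0.0
```

Run:
```python
from h import *
st()
deltas([(RV,box(0,.101,.038)),(RV,box(0,.089,.038))])
```

```text
t 19.0 box xyz mm [ -2.1626 100.5359 125.8753] rot err [-0.0028 -0.494  -0.0001] F tool [ 0.0403  0.541  -0.8347] tau [-0.0023  0.0073  0.0368] j [ 0.7756 -0.1425 -0.2217 -0.0008 -1.4976  0.9644]
shift [43.6 -0.7 76.3] rot [ 0.003  0.005 -0.001] rows 1.4/0.0
shift [ 0. 12.  0.] rot [0. 0. 0.] rows 0.2/0.0
```

Emit:
drive_tool --motion '[[0,[11,0,19],[0.003,0.005,0]],[0,[20,0,35],[0.003,0.005,0]],[0,[29,0,50],[0.003,0.005,0]],[0,[37,0,64],[0.003,0.005,0]],[0,[44,0,77],[0.003,0.005,0]]]'

```text
time_s: 19.62
eef_pos: [0.5311, 0.2111, 0.0819]
eef_rot: [[0.986, 0.168, -0.0], [0.168, -0.986, 0.001], [0.0, -0.001, -1.0]]
contact_force: [-1.2, 0.9, 1.7]
finger_gap: 0.003
gripper_force: 0.9
```

```bash
python3 -c "
from h import *
st()"
```

```text
t 19.625 box xyz mm [  0.3173 100.724   36.9816] rot err [ 0.0012 -0.4886  0.001 ] F tool [-1.0017 -1.0968 -1.6525] tau [ 0.2728  0.2851 -0.0088] j [ 0.7286 -0.0013 -0.2298 -0.0012 -1.3414  1.0115]
```

Emit:
drive_tool --motion '[[0,[0,4,0],[0,0,0]],[0,[0,8,0],[0,0,0]],[0,[0,12,0],[0,0,0]],[0,[0,12,0],[0,0,0]]]'

```text
time_s: 20.12
eef_pos: [0.5326, 0.199, 0.0829]
eef_rot: [[0.986, 0.168, 0.0], [0.168, -0.986, 0.002], [0.0, -0.002, -1.0]]
contact_force: [-1.0, 1.3, -1.0]
finger_gap: 0.0
gripper_force: 0.9
```

```bash
python3 -c "
from h import *
st()"
```

```text
t 20.125 box xyz mm [ 0.3122 88.5806 38.1312] rot err [ 0.0015 -0.4883  0.0012] F tool [-0.792  -1.4371  0.9975] tau [ 0.6355 -0.0589  0.0191] j [ 0.7097 -0.0099 -0.2365 -0.0013 -1.343   1.0303]
```

Emit:
drive_tool --motion '[[0,[0,2,0],[0,0,0]],[0,[0,3,0],[0,0,0]],[0,[0,3,0],[0,0,0]]]'

```text
time_s: 20.5
eef_pos: [0.533, 0.1975, 0.0826]
eef_rot: [[0.986, 0.169, 0.0], [0.169, -0.986, 0.004], [0.001, -0.004, -1.0]]
contact_force: [0.1, 6.1, -0.7]
finger_gap: -0.003
gripper_force: 3.5
```

```bash
python3 -c "
from h import *
st()"
```

```text
t 20.5 box xyz mm [ 0.2804 87.0318 37.8251] rot err [ 0.0036 -0.488   0.0008] F tool [ 1.0905 -5.9907  0.6993] tau [ 2.3122  0.1872 -0.0214] j [ 0.7061 -0.0108 -0.2373 -0.0028 -1.3418  1.0351]
```

Emit:
drive_tool --motion '[[0,[0,1,0],[0,0,0]],[0,[0,2,0],[0,0,0]],[0,[0,2,0],[0,0,0]]]'

```text
time_s: 20.88
eef_pos: [0.5331, 0.1973, 0.0826]
eef_rot: [[0.985, 0.17, 0.0], [0.17, -0.985, 0.007], [0.001, -0.006, -1.0]]
contact_force: [-2.1, 13.3, -1.1]
finger_gap: 0.001
gripper_force: 6.5
```

```bash
python3 -c "
from h import *
st()"
```

```text
t 20.875 box xyz mm [ 0.3394 86.7438 37.781 ] rot err [ 0.0065 -0.4874  0.0007] F tool [  0.1885 -13.4615   1.1641] tau [ 4.2005  0.8119 -0.0321] j [ 0.7043 -0.0118 -0.2376 -0.0049 -1.3406  1.0383]
```

Emit:
drive_tool --motion '[[0,[0,-10,0],[0,0,0]],[0,[0,-22,0],[0,0,0]],[0,[0,-22,-45],[0,0,0]],[0,[0,-22,-100],[0,0,0]],[0,[0,-22,-110],[0,0,0]]]'

```text
time_s: 21.5
eef_pos: [0.5313, 0.2163, 0.1978]
eef_rot: [[0.986, 0.168, 0.006], [0.168, -0.986, 0.004], [0.007, -0.003, -1.0]]
contact_force: [0.1, 1.7, -0.1]
finger_gap: 0.001
gripper_force: 0.0
```

Run:
```python
from h import *
st()
deltas([(RB,box(-.083,0,.13)),(RB,box(-.083,0,.034)),(RB,box(-.0705,0,.034))])
```

```text
t 21.5 box xyz mm [ 55.7065 105.8022 138.8249] rot err [ 0.0025 -0.4819  0.0015] F tool [ 0.4333 -1.6738  0.1281] tau [ 0.0241 -0.0382  0.0348] j [ 0.7371 -0.0377 -0.0544  0.0013 -1.5469  1.0026]
shift [-118.7  106.1   71.8] rot [-0.003  0.482 -0.001] rows 2.8/2.6
shift [-0. -0. 96.] rot [0. 0. 0.] rows 1.5/0.0
shift [12.5  0.  -0. ] rot [0. 0. 0.] rows 0.2/0.0
```

Emit:
drive_tool --motion '[[0,[-38,34,20],[0,0.16,0]],[0,[-76,68,42],[-0.001,0.32,0]],[0,[-119,106,72],[-0.003,0.482,0]],[0,[-119,106,72],[-0.003,0.482,0]],[0,[-119,106,72],[-0.003,0.482,0]]]'

```text
time_s: 22.12
eef_pos: [0.4293, 0.0905, 0.1185]
eef_rot: [[0.872, 0.168, 0.459], [0.149, -0.986, 0.077], [0.465, 0.001, -0.885]]
contact_force: [-0.1, 0.6, 0.6]
finger_gap: 0.001
gripper_force: 0.0
```

Run:
```python
from h import *
st()
deltas([(RB,box(-.083,0,.034))])
```

```text
t 22.125 box xyz mm [-89.0942  -0.9868 126.0132] rot err [-0.0011 -0.0046  0.0004] F tool [ 0.3292 -0.5902 -0.5483] tau [-0.1833  1.2502  0.0183] j [ 0.9565 -1.0353 -1.0376  0.3575 -1.2346  0.7215]
shift [ 6.5 -1.1 92. ] rot [ 0.001  0.005 -0.   ] rows 1.5/0.0
```

Emit:
drive_tool --motion '[[0,[4,-1,0],[0,0,0]],[0,[8,-1,0],[0,0,0]],[0,[11,-1,12],[0,0.005,0]],[0,[11,-1,25],[0,0.005,0]],[0,[11,-1,25],[0,0.005,0]]]'

```text
time_s: 22.75
eef_pos: [0.4514, 0.0955, 0.1025]
eef_rot: [[0.873, 0.166, 0.459], [0.149, -0.986, 0.073], [0.465, 0.004, -0.886]]
contact_force: [0.2, -0.1, 1.4]
finger_gap: -0.004
gripper_force: 0.0
```

```bash
python3 -c "
from h import *
st()"
```

```text
t 22.75 box xyz mm [-76.603    0.2226 101.2733] rot err [-0.0051 -0.0055  0.0005] F tool [ 0.7738  0.1161 -1.1209] tau [-0.2443  1.3009  0.0102] j [ 0.8956 -0.9196 -1.0182  0.353  -1.1268  0.7462]
```

Emit:
drive_tool --motion '[[0,[-1,0,10],[0.005,0.005,0]],[0,[-1,0,20],[0.005,0.005,0]],[0,[-1,0,30],[0.005,0.005,0]],[0,[-1,0,40],[0.005,0.005,0]],[0,[-1,0,40],[0.005,0.005,0]]]'

```text
time_s: 23.38
eef_pos: [0.4686, 0.0985, 0.0665]
eef_rot: [[0.87, 0.169, 0.464], [0.149, -0.986, 0.081], [0.471, -0.002, -0.882]]
contact_force: [0.5, -0.5, -0.1]
finger_gap: 0.0
gripper_force: 0.0
```

```bash
python3 -c "
from h import *
st()"
```

```text
t 23.375 box xyz mm [-78.0961   0.2454  61.2892] rot err [0.0019 0.0016 0.0003] F tool [0.3528 0.5507 0.269 ] tau [-0.2335  1.3461 -0.0215] j [ 0.8469 -0.8374 -1.0502  0.3581 -0.993   0.7522]
```

Emit:
drive_tool --motion '[[0,[1,0,5],[0,0,0]],[0,[2,0,10],[0,0,0]],[0,[3,0,15],[0,0,0]],[0,[3,0,20],[0,0,0]],[0,[3,0,20],[0,0,0]]]'

```text
time_s: 24.0
eef_pos: [0.4804, 0.1007, 0.0503]
eef_rot: [[0.869, 0.17, 0.464], [0.149, -0.985, 0.082], [0.471, -0.002, -0.882]]
contact_force: [-0.2, 1.2, -0.1]
finger_gap: -0.001
gripper_force: 0.0
```

```bash
python3 -c "
from h import *
st()"
```

```text
t 24.0 box xyz mm [-75.1154   0.5147  41.3275] rot err [0.0025 0.0018 0.0001] F tool [-0.036  -1.1908  0.1276] tau [-0.2334  1.3153 -0.0618] j [ 0.8179 -0.7688 -1.0484  0.3629 -0.92    0.7559]
```

Emit:
drive_tool --motion '[[0,[1,0,1],[0,0,0]],[0,[2,0,2],[0,0,0]],[0,[3,0,3],[0,0,0]],[0,[4,0,4],[0,0,0]],[0,[4,0,4],[0,0,0]]]'

```text
time_s: 24.62
eef_pos: [0.4859, 0.1019, 0.0495]
eef_rot: [[0.869, 0.17, 0.465], [0.148, -0.985, 0.083], [0.472, -0.003, -0.882]]
contact_force: [-0.6, 0.4, -0.6]
finger_gap: 0.001
gripper_force: 0.4
```

```bash
python3 -c "
from h import *
st()"
```

```text
t 24.625 box xyz mm [-70.4823   0.7003  37.9909] rot err [0.003  0.0029 0.0004] F tool [-0.7539 -0.4881  0.2466] tau [-0.2997  1.5673 -0.0184] j [ 0.8064 -0.7422 -1.0368  0.3628 -0.901   0.7618]
```

Emit:
drive_tool --motion '[[0,[1,0,0],[0,0,0]],[0,[2,0,0],[0,0,0]],[0,[2,0,0],[0,0,0]]]'

```text
time_s: 25.0
eef_pos: [0.487, 0.1017, 0.0498]
eef_rot: [[0.87, 0.169, 0.463], [0.148, -0.986, 0.082], [0.47, -0.002, -0.883]]
contact_force: [-8.0, -1.1, 1.6]
finger_gap: -0.001
gripper_force: 3.4
```

```bash
python3 -c "
from h import *
st()"
```

```text
t 25.0 box xyz mm [-69.4268   0.3453  37.7642] rot err [0.0022 0.0008 0.0007] F tool [-6.332  -0.3154 -5.2003] tau [-0.4487  3.5022  0.1384] j [ 0.8031 -0.7349 -1.0313  0.3608 -0.9002  0.7651]
```

Emit:
drive_tool --motion '[[0,[1,0,0],[0,0,0]],[0,[2,0,0],[0,0,0]],[0,[2,0,0],[0,0,0]]]'

```text
time_s: 25.38
eef_pos: [0.4887, 0.1019, 0.0507]
eef_rot: [[0.87, 0.169, 0.463], [0.148, -0.986, 0.081], [0.47, -0.002, -0.883]]
contact_force: [-8.8, -0.2, 0.9]
finger_gap: -0.0
gripper_force: 3.6
```

```bash
python3 -c "
from h import *
st()"
```

```text
t 25.375 box xyz mm [-67.5222   0.2562  37.7331] rot err [0.002  0.0006 0.0007] F tool [-7.2515 -1.2683 -4.8925] tau [-0.5067  3.5415  0.077 ] j [ 0.7996 -0.7272 -1.0254  0.3598 -0.8976  0.7683]
```

Emit:
drive_tool --motion '[[0,[1,0,0],[0,0,0]],[0,[2,0,0],[0,0,0]],[0,[2,0,0],[0,0,0]]]'

```text
time_s: 25.75
eef_pos: [0.4899, 0.1021, 0.0509]
eef_rot: [[0.871, 0.169, 0.462], [0.148, -0.986, 0.081], [0.469, -0.002, -0.883]]
contact_force: [-13.7, -0.3, 1.2]
finger_gap: -0.002
gripper_force: 5.2
```

Run:
```python
from h import *
st()
for cam in("side","scene"):
    i=vision.camera_info(cam); im=vision.capture(cam); h=cv2.cvtColor(im,cv2.COLOR_BGR2HSV)
    m=((h[...,0]>4)&(h[...,0]<18)&(h[...,1]>190)&(h[...,2]>130)).astype(np.uint8)
    def c(ax,s,a):
        b=np.radians(40)-a; P=[]
        for r in(.004,.034):
            for w in(-.017,.017):
                o=(.0575 if ax=='x' else .0725)+r*np.cos(b); z=.0615+r*np.sin(b)
                P.append(box(s*o,w,z) if ax=='x' else box(w,s*o,z))
        return P
    for n,ax,s in(("xp","x",1),("yp","y",1),("xn","x",-1),("yn","y",-1)):
        out=[]
        for a in(0,.7,1.5,2.0,2.27):
            k=np.zeros(m.shape,np.uint8);cv2.fillConvexPoly(k,cv2.convexHull(proj(i,c(ax,s,a)).astype(np.int32)),1);out.append(f"{int((m&k).sum())}/{int(k.sum())}")
        print(cam,n,out)
    l,_,st_,ce=cv2.connectedComponentsWithStats(m); print([(a.tolist(),b.round(0).tolist()) for a,b in zip(st_[1:],ce[1:]) if a[4]>15 and 280<b[0]<400 and 170<b[1]<320])
```

```text
t 25.75 box xyz mm [-66.3337   0.1891  37.3349] rot err [ 0.0018 -0.0009  0.0008] F tool [-11.4446  -2.0648  -7.3786] tau [-0.3492  4.6614  0.3071] j [ 0.7965 -0.7196 -1.02    0.3579 -0.8958  0.7715]
side xp ['5/42', '16/101', '31/118', '44/97', '50/77']
side yp ['3/38', '47/102', '70/176', '81/158', '87/136']
side xn ['0/116', '0/86', '0/23', '1/70', '1/84']
side yn ['97/129', '57/81', '0/49', '0/103', '0/115']
[([312, 179, 12, 13, 112], [317.0, 185.0]), ([297, 199, 6, 15, 50], [299.0, 206.0]), ([316, 225, 15, 11, 94], [323.0, 230.0])]
scene xp ['6/147', '3/139', '12/75', '9/21', '10/63']
scene yp ['0/162', '0/134', '0/21', '15/82', '15/114']
scene xn ['0/105', '0/156', '0/135', '0/78', '0/46']
scene yn ['37/68', '97/174', '83/192', '79/151', '64/117']
[([349, 240, 9, 7, 25], [353.0, 243.0]), ([317, 243, 7, 9, 16], [320.0, 247.0]), ([359, 269, 13, 14, 113], [364.0, 275.0])]
```

Emit:
drive_tool --motion '[[0,[-6,0,0],[0,0,0]],[0,[-11,0,-4],[0,0,0]],[0,[-12,0,-40],[0,0,0]],[0,[-8,0,-80],[0,0,0]],[0,[0,0,-110],[0,0,0]]]'

```text
time_s: 26.48
eef_pos: [0.4395, 0.0938, 0.1519]
eef_rot: [[0.868, 0.171, 0.467], [0.148, -0.985, 0.085], [0.475, -0.005, -0.88]]
contact_force: [0.5, 0.2, 0.1]
finger_gap: 0.004
gripper_force: 0.0
```

Run:
```python
from h import *
st()
E=box(.01,-.101,.095)
deltas([(RV,box(.06,-.02,.15)),(RV,E+[0,0,.04]),(RV,E),(RV,box(0,-.101,.038)),(RV,box(0,-.088,.038))])
print(E,box(0,-.101,.038))
```

```text
t 26.475 box xyz mm [-63.984    0.5762 150.5002] rot err [0.0052 0.0059 0.0006] F tool [ 0.492  -0.1139  0.2026] tau [-0.125   1.2136 -0.0012] j [ 0.9323 -0.9818 -0.9568  0.3498 -1.2402  0.7543]
shift [124.   20.5   1.1] rot [-0.005 -0.495  0.001] rows 2.0/2.6
shift [-18.3  81.   32. ] rot [0. 0. 0.] rows 1.4/0.0
shift [ 0.  0. 40.] rot [0. 0. 0.] rows 0.6/0.0
shift [17.9  0.  55. ] rot [0. 0. 0.] rows 0.9/0.0
shift [ -0. -13.   0.] rot [0. 0. 0.] rows 0.2/0.0
[0.5467 0.0091 0.1376] [0.5644 0.0122 0.0826]
```

Emit:
drive_tool --motion '[[0,[42,7,0],[0,-0.17,0]],[0,[84,14,1],[-0.003,-0.34,0]],[0,[124,20,1],[-0.005,-0.495,0]],[0,[124,20,1],[-0.005,-0.495,0]],[0,[124,20,1],[-0.005,-0.495,0]]]'

```text
time_s: 27.1
eef_pos: [0.5543, 0.0932, 0.1998]
eef_rot: [[0.986, 0.167, -0.017], [0.167, -0.986, -0.008], [-0.018, 0.005, -1.0]]
contact_force: [-0.3, -0.1, -1.7]
finger_gap: 0.002
gripper_force: 0.0
```

Emit:
drive_tool --motion '[[0,[-5,30,8],[0,0,0]],[0,[-12,60,20],[0,0,0]],[0,[-18,81,32],[0,0,0]],[0,[-18,81,40],[0,0,0]],[0,[-18,81,40],[0,0,0]]]'

```text
time_s: 27.72
eef_pos: [0.5469, 0.0097, 0.167]
eef_rot: [[0.986, 0.169, -0.003], [0.169, -0.986, -0.002], [-0.003, 0.002, -1.0]]
contact_force: [-0.0, -0.9, -0.4]
finger_gap: 0.003
gripper_force: 0.0
```

Run:
```python
from h import *
st()
deltas([(RV,box(.01,-.101,.095)),(RV,box(0,-.101,.038)),(RV,box(0,-.088,.038))])
```

```text
t 27.725 box xyz mm [  23.9935 -100.4138  120.8049] rot err [-0.0018 -0.4921 -0.0005] F tool [-0.1934  0.8641  0.418 ] tau [ 0.0829 -0.0124 -0.0465] j [ 0.386  -0.0964 -0.166   0.0011 -1.5049  1.3544]
shift [-0.1  0.5 29.4] rot [0.002 0.003 0.   ] rows 0.5/0.0
shift [17.9  0.  55. ] rot [0. 0. 0.] rows 0.9/0.0
shift [ -0. -13.   0.] rot [0. 0. 0.] rows 0.2/0.0
```

Emit:
drive_tool --motion '[[0,[0,0,20],[0.002,0.003,0]],[0,[2,0,38],[0.002,0.003,0]],[0,[8,0,54],[0.002,0.003,0]],[0,[13,0,70],[0.002,0.003,0]],[0,[18,0,84],[0.002,0.003,0]]]'

```text
time_s: 28.35
eef_pos: [0.5652, 0.0124, 0.0822]
eef_rot: [[0.986, 0.169, -0.001], [0.169, -0.986, -0.0], [-0.001, 0.0, -1.0]]
contact_force: [-0.4, -1.1, 1.9]
finger_gap: -0.001
gripper_force: 0.8
```

Emit:
drive_tool --motion '[[0,[0,-4,0],[0,0,0]],[0,[0,-8,0],[0,0,0]],[0,[0,-12,0],[0,0,0]],[0,[0,-12,0],[0,0,0]]]'

```text
time_s: 28.85
eef_pos: [0.5629, 0.0244, 0.0836]
eef_rot: [[0.986, 0.169, 0.0], [0.169, -0.986, 0.0], [0.0, -0.0, -1.0]]
contact_force: [0.1, -1.5, -0.3]
finger_gap: -0.001
gripper_force: 0.7
```

```bash
python3 -c "
from h import *
st()"
```

```text
t 28.85 box xyz mm [  0.9681 -88.626   38.591 ] rot err [ 0.0002 -0.4884 -0.0002] F tool [-0.1175  1.5398  0.3312] tau [-0.5889 -0.0515  0.0201] j [ 0.3996 -0.0238 -0.2493 -0.0001 -1.345   1.3411]
```

Emit:
drive_tool --motion '[[0,[0,-2,0],[0,0,0]],[0,[0,-3,0],[0,0,0]],[0,[0,-3,0],[0,0,0]]]'

```text
time_s: 29.22
eef_pos: [0.5623, 0.0271, 0.0832]
eef_rot: [[0.986, 0.169, -0.0], [0.169, -0.986, -0.0], [-0.0, -0.0, -1.0]]
contact_force: [1.1, -2.3, -1.3]
finger_gap: 0.001
gripper_force: 1.3
```

```bash
python3 -c "
from h import *
st()"
```

```text
t 29.225 box xyz mm [  0.6873 -85.9014  38.2451] rot err [-0.     -0.489   0.0001] F tool [0.6462 2.4726 1.2617] tau [-0.7987 -0.4329 -0.0243] j [ 0.4047 -0.0241 -0.2504 -0.0001 -1.3448  1.3357]
```

Emit:
drive_tool --motion '[[0,[0,-1,0],[0,0,0]],[0,[0,-2,0],[0,0,0]],[0,[0,-2,0],[0,0,0]]]'

```text
time_s: 29.6
eef_pos: [0.5619, 0.0279, 0.0832]
eef_rot: [[0.986, 0.168, -0.001], [0.168, -0.986, -0.002], [-0.001, 0.002, -1.0]]
contact_force: [2.2, -7.3, -1.5]
finger_gap: 0.0
gripper_force: 3.7
```

```bash
python3 -c "
from h import *
st()"
```

```text
t 29.6 box xyz mm [  0.431  -85.1022  38.4667] rot err [-0.0021 -0.4899  0.0002] F tool [0.9063 7.5973 1.511 ] tau [-2.3816 -0.6696 -0.0416] j [ 0.4074 -0.0247 -0.2514  0.0016 -1.3457  1.332 ]
```

Emit:
drive_tool --motion '[[0,[0,-1,0],[0,0,0]],[0,[0,-2,0],[0,0,0]],[0,[0,-2,0],[0,0,0]]]'

```text
time_s: 29.98
eef_pos: [0.5616, 0.0282, 0.0834]
eef_rot: [[0.986, 0.167, -0.001], [0.167, -0.986, -0.005], [-0.002, 0.004, -1.0]]
contact_force: [3.9, -13.7, -2.5]
finger_gap: 0.003
gripper_force: 6.7
```

```bash
python3 -c "
from h import *
st()"
```

```text
t 29.975 box xyz mm [  0.3054 -84.6739  38.701 ] rot err [-0.0046 -0.4905  0.0005] F tool [ 1.5363 14.1286  2.5728] tau [-4.2772 -1.0272 -0.0251] j [ 0.4097 -0.0252 -0.2525  0.0039 -1.3463  1.3283]
```

Emit:
drive_tool --motion '[[0,[0,10,0],[0,0,0]],[0,[0,20,0],[0,0,0]],[0,[0,20,-50],[0,0,0]],[0,[0,20,-110],[0,0,0]],[0,[0,10,-160],[0,0,0]]]'

```text
time_s: 30.6
eef_pos: [0.5636, 0.021, 0.2461]
eef_rot: [[0.986, 0.168, 0.002], [0.168, -0.986, 0.001], [0.002, -0.001, -1.0]]
contact_force: [1.7, 1.0, 0.3]
finger_gap: 0.001
gripper_force: 0.0
```

Emit:
drive_tool --motion '[[0,[0,-55,0],[0,0,0]],[0,[0,-110,-10],[0,0,0]],[0,[-10,-170,-20],[0,0,0]],[0,[-10,-190,-20],[0,0,0]],[0,[-10,-190,-20],[0,0,0]]]'

```text
time_s: 31.22
eef_pos: [0.5211, 0.208, 0.263]
eef_rot: [[0.985, 0.171, -0.001], [0.171, -0.985, 0.0], [-0.001, -0.0, -1.0]]
contact_force: [-0.5, -0.9, -0.0]
finger_gap: 0.0
gripper_force: 0.0
```

```bash
cat > chk.py <<'E'
from h import *
st()
def c(ax,s,a):
    b=np.radians(40)-a; P=[]
    for r in(.004,.034):
        for w in(-.017,.017):
            o=(.0575 if ax=='x' else .0725)+r*np.cos(b)+.002*np.sin(-b); z=.0615+r*np.sin(b)+.002*np.cos(b)
            P.append(box(s*o,w,z) if ax=='x' else box(w,s*o,z))
    return P
for cam in("side","scene","wrist"):
    i=vision.camera_info(cam); im=vision.capture(cam); cv2.imwrite(f"pics/f_{cam}.png",im); h=cv2.cvtColor(im,cv2.COLOR_BGR2HSV)
    m=((h[...,0]>3)&(h[...,0]<19)&(h[...,1]>190)&(h[...,2]>110)).astype(np.uint8)
    for n,ax,s in(("xp","x",1),("yp","y",1),("xn","x",-1),("yn","y",-1)):
        out=[]
        for a in(0,.7,1.5,2.0,2.27):
            k=np.zeros(m.shape,np.uint8);q=proj(i,c(ax,s,a));cv2.fillConvexPoly(k,cv2.convexHull(q.astype(np.int32)),1);out.append(f"{int((m&k).sum())}/{int(k.sum())}")
        print(cam,n,out,"pred 2.27 bbox",q.min(0).round(),q.max(0).round())
    _,_,S,C=cv2.connectedComponentsWithStats(m); print([a.tolist() for a in S[1:] if a[4]>12])
E
python3 chk.py
```

```text
t 31.225 box xyz mm [ 76.2508  99.3743 201.7548] rot err [ 0.001  -0.4894 -0.0022] F tool [-0.6706  0.8388  0.0338] tau [-0.0455 -0.0079 -0.0052] j [ 0.7371 -0.0567  0.0465 -0.0008 -1.6744  1.0057]
side xp ['3/33', '10/93', '15/113', '29/92', '39/76'] pred 2.27 bbox [296. 199.] [303. 216.]
side yp ['0/32', '50/106', '93/168', '96/157', '96/134'] pred 2.27 bbox [316. 226.] [333. 238.]
side xn ['0/116', '0/82', '2/23', '1/62', '0/84'] pred 2.27 bbox [334. 213.] [342. 229.]
side yn ['0/140', '0/69', '0/48', '0/103', '0/127'] pred 2.27 bbox [307. 192.] [323. 204.]
[[298, 201, 6, 15, 52], [317, 226, 15, 11, 103]]
scene xp ['0/147', '0/158', '0/79', '0/16', '16/46'] pred 2.27 bbox [349. 241.] [362. 254.]
scene yp ['0/172', '0/128', '6/25', '17/78', '8/113'] pred 2.27 bbox [314. 244.] [327. 260.]
scene xn ['26/100', '22/164', '14/128', '19/80', '19/46'] pred 2.27 bbox [318. 276.] [331. 289.]
scene yn ['19/66', '53/174', '50/200', '50/161', '53/119'] pred 2.27 bbox [355. 270.] [368. 287.]
[[255, 157, 17, 43, 530], [186, 220, 34, 18, 359], [347, 240, 9, 7, 26], [313, 244, 9, 9, 21], [358, 269, 8, 16, 60], [316, 274, 9, 10, 35]]
wrist xp ['559/883', '736/2322', '670/2321', '717/1635', '800/1164'] pred 2.27 bbox [435. 127.] [494. 150.]
wrist yp ['97/1036', '0/1377', '0/971', '15/471', '49/172'] pred 2.27 bbox [352. 174.] [356. 231.]
wrist xn ['40/1383', '40/858', '72/156', '0/717', '0/951'] pred 2.27 bbox [411. 242.] [455. 266.]
wrist yn ['0/1740', '0/1309', '21/234', '39/553', '0/875'] pred 2.27 bbox [524. 175.] [553. 231.]
[[435, 131, 60, 32, 1468], [353, 186, 6, 10, 32], [352, 208, 9, 31, 205], [534, 208, 19, 31, 146], [417, 268, 39, 6, 193], [0, 286, 4, 44, 103]]
```

Run:
```python
from h import *
exec(open("chk.py").read().split("st()\n")[1].split("for cam")[0])
for cam,lo in(("scene",359),("side",0)):
    i=vision.camera_info(cam); im=cv2.imread(f"pics/f_{cam}.png"); h=cv2.cvtColor(im,cv2.COLOR_BGR2HSV)
    m=((h[...,0]>2)&(h[...,0]<22)&(h[...,1]>160)&(h[...,2]>60)).astype(np.uint8)
    for n,ax,s in ((("yn","y",-1),) if cam=="scene" else (("xp","x",1),("yp","y",1))):
        for a in(1.7,1.9,2.1,2.27):
            q=proj(i,c(ax,s,a)); k=np.zeros(m.shape,np.uint8);cv2.fillConvexPoly(k,cv2.convexHull(q.round().astype(np.int32)),1)
            k[:,:lo]=0; x0,y0=q.min(0).astype(int)-8;x1,y1=q.max(0).astype(int)+8
            w=np.zeros_like(m);w[y0:y1,max(x0,lo):x1]=m[y0:y1,max(x0,lo):x1]
            print(cam,n,a,"IoU %.2f"%((w&k).sum()/(w|k).sum()),"inter",(w&k).sum(),"mask",w.sum(),"pred",k.sum(),q.round(0).astype(int).tolist())
    if cam=="scene":
        for r in m[264:292,352:376]: print(''.join('.#'[v] for v in r))
```

```text
scene yn 1.7 IoU 0.28 inter 49 mask 61 pred 163 [[355, 281], [364, 270], [363, 289], [372, 279]]
scene yn 1.9 IoU 0.30 inter 49 mask 61 pred 151 [[355, 281], [364, 270], [362, 289], [371, 278]]
scene yn 2.1 IoU 0.37 inter 49 mask 61 pred 119 [[355, 281], [364, 270], [360, 288], [369, 278]]
scene yn 2.27 IoU 0.45 inter 49 mask 61 pred 97 [[355, 281], [364, 270], [359, 287], [368, 277]]
........................
........................
........................
........................
........................
........##..............
........##..............
........###.............
........####............
........####............
........#####...........
........######..........
.......#######..........
.......######...........
.......######...........
......######............
......#####.............
......####..............
......###...............
......##................
......##................
......#.................
........................
........................
........................
........................
........................
........................
side xp 1.7 IoU 0.25 inter 37 mask 72 pred 111 [[301, 199], [303, 207], [291, 204], [293, 212]]
side xp 1.9 IoU 0.32 inter 41 mask 72 pred 97 [[301, 199], [303, 207], [293, 206], [294, 214]]
side xp 2.1 IoU 0.40 inter 47 mask 72 pred 92 [[301, 199], [303, 207], [294, 207], [296, 215]]
side xp 2.27 IoU 0.60 inter 56 mask 72 pred 78 [[301, 199], [303, 207], [296, 208], [298, 216]]
side yp 1.7 IoU 0.55 inter 105 mask 132 pred 164 [[333, 230], [322, 226], [329, 241], [318, 238]]
side yp 1.9 IoU 0.59 inter 110 mask 132 pred 164 [[333, 230], [322, 226], [328, 241], [317, 237]]
side yp 2.1 IoU 0.66 inter 117 mask 132 pred 162 [[333, 230], [321, 226], [327, 240], [316, 236]]
side yp 2.27 IoU 0.76 inter 117 mask 132 pred 139 [[333, 230], [321, 226], [327, 238], [316, 235]]
```

The overlap for each visible clip is best at the fully-down angle, and all four clips reached firm stops. The arm is clear, so I'll hand in.

```bash
python3 -c "
from workcell import finish_job
print(finish_job())"
```

```text
the job is handed in; nothing more can be done
None
```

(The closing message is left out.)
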